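# Put the slicer blades away in the pull-out basket

## Robot

A 7-joint arm with a two-finger parallel gripper is mounted at the origin on the work surface. World frame = base frame: x ahead of the robot, y to its left, z up, the work surface at z = 0. Lengths are in m, angles in rad, forces in N, time in s.
With the tool pointing down it reaches from about 0.4 to 0.875 m from the base axis. Payload 19.3 kg.
Tool frame: the origin (TCP) lies on the centre line of the jaws, within the pads' length; the fingertips stand 25 mm ahead of it and the grasp point (between the pads) lies 6 mm ahead of it (tips_ahead is the distance from the TCP to the fingertips, in m); z points along the fingers, y is the direction in which the jaws open and shut (so a half turn about z gives the same grasp; the last joint's range is limited). The gripper opens to 85 mm and grips with 20 to 120 N. Pads are 22 mm wide; open, the fingers measure 114 mm over their backs; the gripper's body (76 mm by 85 mm) begins 54 mm behind the grasp point. The pads swing forward as they close: fully open they stand 13 mm farther back than shut.
Start: joints at [-1.366, 0.521, -0.036, 1.599, 0.021, 1.021, -0.113], TCP at [0.17, 0.602, 0.256] pointing down, gripper open.
Joint ranges: [-2.91, 2.91], [-0.3, 2.13], [-1.5, 1.42], [0.17, 2.43], [-1.26, 4.41], [0.16, 1.93], [-2.52, 2.52]. Speed limits (rad/s): [1.89, 1.89, 2.39, 2.39, 3.01, 3.01, 3.01].

## Interface

Orientations are given as [roll, pitch, yaw] about the fixed x, y, z axes, in that order (R = Rz(yaw) Ry(pitch) Rx(roll)).
In Python, from workcell import observe, grab_frame, job_done, outline_of, tips_ahead gives the robot as it stands. The module is installed in compiled form; this text tells all that it offers.
- The arm moves only by the tool move_arm, never from a script. Its argument "motion" is a list of rows, each a list of 2 entries, a list of its own where there are three numbers: the shift along the world's x, y, z in mm, then the turn, a rotation vector about the world's x, y, z in rad. A call has 1 to 12 rows; each row is the pose to reach, as a shift and turn from the pose commanded when the call began; what a row does not reach only later rows make up. A row lasts 1/8 s, in which the tool goes at most 62.5 mm and 10.7 degrees, less where a joint would pass 70% of its speed; a pose out of reach is approached as far as the arm can. A call with a gripper value outside its range is refused whole. "jaw" is the finger opening in mm, from 0 to 85.4, set as the call begins (left out, the last holds). The fingers move at their own pace and stop on an object; "grip_force" is the grip in N (left out, the last holds). Time passes only in rows, so rows that repeat a pose let the fingers close. It gives the time, the measured TCP pose, the force and the opening at its end, in the units of the state.
- observe(): the state, without advancing time (a new reading comes with each control period).
- grab_frame(name): name is "scene" or "top"; returns a dict with "frame" (420x560x3 uint8, red, green, blue), "fx", "fy", "cx", "cy" (pixels), "dist" ([k1, k2, p1, p2, k3] as OpenCV has them; the pictures are not rectified), "T" (4x4, takes a point from camera to world coordinates). Camera axes: x right, y down, z forward; pixel columns grow to the right and rows downward; lengths in m; the calibration is good to about 2 mm. A picture is of the moment at which its call begins. There is no depth.
- job_done(): hands the job in, once; it reports no verdict.
Trained networks look in the newest picture that a camera, given by its name, has taken for a name from the list of things; names that differ only in an ending like _2 or _b are one class to them, and where a whole thing is asked for, a point or a joint stands for the part that bears it (a point fixed in the world has none). Each returns a list of dicts, best first, with "score" (0 to 1); they miss things now and then, are a little off and sometimes report something else, mostly with a low value. They report only what shows in the picture. A call takes as long as a camera call. They do not tell look-alikes from the thing itself.
- outline_of(label, camera): "pixels" (420x560 bool, what is visible of it) and "pixel" ([column, row] in pixels, amid what is visible of it).
The state is a dict: "clock": time; "qpos": joint angles; "qd": joint speeds; "joint_efforts": joint torques, N m; "position": TCP position; "tool_rot": TCP orientation; "force": force on the tool from outside, world axes, zero at the start; "moment": the same for the moment, N m; "grip_width": finger opening in m.
Only numpy, scipy, OpenCV 4.12 (cv2) and the standard library are available. Lean on these libraries where they do the work, as an engineer would, in place of code of your own. Each camera call takes 0.05 s, during which the arm holds its last target.

## Task

Pull the steel basket fully out of its frame, lift the retaining bar off its two supports and set it aside, then lay every slicer blade from the worktop flat on the white holder board, one blade to a bay (any bay), with its notch over that bay's pin and its other end behind the low front lip. When all the blades are in, lay the bar back across its two supports, down between their cheeks, then push the basket fully shut. Leave the tubs, ramekins, brush and skewer where they are.

Things in the scene. Friction and masses are not known exactly. Their poses are not given: they have to be found in the camera images.
- basket (a joint): Slide of the pull-out steel wire basket: 0 = shut, 0.160 = out at its stop; it slides towards the robot, along the frame's -x, with about 2 N of friction, and stays where left. Basket 225 mm wide, 270 mm deep, walls to 45 mm above the worktop; two closed tubs (62 mm high) fill its rear half, a white holder board with four bays its front half.
- frame: Fixed steel runner frame around the basket, 275 mm wide; origin on the worktop 122 mm behind the shut basket's handle; x points away from the robot, y to the left, turned by up to 0.1 rad. The basket has the same axes. A slatted shelf on corner posts, 160 to 170 mm above the worktop, covers it from 40 mm before the origin to 230 mm behind it.
- handle (a point): Middle of the basket's handle: a round bar 12 mm thick, 120 mm long, along the basket's y axis, 65 mm above the worktop and 40 mm in front of the basket's front wall; can be pinched from above, fingers before and behind it. Moves with the basket.
- bar: Retaining bar: aluminium, 18 x 212 x 10 mm, long along its own y, with a black grip block 16 mm thick (x), 36 mm long (y) on its middle, grip top 37 mm above the underside. Origin: centre of the underside. About 0.16 kg. At the start it lies on its supports in the shut basket. Either way round will do.
- bar_seat (a point): Where the middle of the bar's underside goes, 32 mm above the worktop; moves with the basket, has its axes. The supports stand 98 mm to either side along y, 12 mm wide, tops at this height, each with a cheek before and behind, 12 mm high, 24 mm apart. The point is 144 mm behind the handle, 28 mm in front of the line of pins, 10 mm above the holder board.
- pin1 (a point): Foot of the pin of bay 1 (bays 46 mm apart along the basket's y, counted from right to left), at the bay's rear end on the holder board's top face, 22 mm above the worktop. Pin 8 mm in diameter, 14 mm tall. A lip 6 mm high along the board's front has its inner face 117 mm in front of the pin axes. Moves with the basket.
- blade1: Flat steel slicer blade, 120 x 36 x 4 mm, long along its own x, which points to its notched end. Origin: centre of the underside. A black grip rib stands on it, 16 mm thick (y), 40 mm long (x = -50 to -10 mm, middle at -30 mm), top 30 mm above the underside. About 0.14 kg. Two to four blades, all alike, lie flat on the worktop left of the basket.
- notch1 (a point): Notch point of blade 1, on its underside, 50 mm from its centre along its x: the notch is a slot 12 mm wide, open at the blade's end, from x = 42 to 60 mm. Blade seated = this point on a pin's foot.
- ramekin1: Bystander: white ceramic ramekin, 84 mm across, 48 mm high; origin under its centre.
- tub1: Bystander: closed square plastic tub with flip top, 96 mm square, 55 mm high; origin under its centre.
- pin2 (a point): Foot of the pin of bay 2 (bays 46 mm apart along the basket's y, counted from right to left), at the bay's rear end on the holder board's top face, 22 mm above the worktop. Pin 8 mm in diameter, 14 mm tall. A lip 6 mm high along the board's front has its inner face 117 mm in front of the pin axes. Moves with the basket.
- blade2: Flat steel slicer blade, 120 x 36 x 4 mm, long along its own x, which points to its notched end. Origin: centre of the underside. A black grip rib stands on it, 16 mm thick (y), 40 mm long (x = -50 to -10 mm, middle at -30 mm), top 30 mm above the underside. About 0.14 kg. Two to four blades, all alike, lie flat on the worktop left of the basket.
- notch2 (a point): Notch point of blade 2, on its underside, 50 mm from its centre along its x: the notch is a slot 12 mm wide, open at the blade's end, from x = 42 to 60 mm. Blade seated = this point on a pin's foot.
- ramekin2: Bystander: white ceramic ramekin, 84 mm across, 48 mm high; origin under its centre.
- tub2: Bystander: closed square plastic tub with flip top, 96 mm square, 55 mm high; origin under its centre.
- pin3 (a point): Foot of the pin of bay 3 (bays 46 mm apart along the basket's y, counted from right to left), at the bay's rear end on the holder board's top face, 22 mm above the worktop. Pin 8 mm in diameter, 14 mm tall. A lip 6 mm high along the board's front has its inner face 117 mm in front of the pin axes. Moves with the basket.
- blade3: Flat steel slicer blade, 120 x 36 x 4 mm, long along its own x, which points to its notched end. Origin: centre of the underside. A black grip rib stands on it, 16 mm thick (y), 40 mm long (x = -50 to -10 mm, middle at -30 mm), top 30 mm above the underside. About 0.14 kg. Two to four blades, all alike, lie flat on the worktop left of the basket.
- notch3 (a point): Notch point of blade 3, on its underside, 50 mm from its centre along its x: the notch is a slot 12 mm wide, open at the blade's end, from x = 42 to 60 mm. Blade seated = this point on a pin's foot.
- tub3: Bystander: closed square plastic tub with flip top, 96 mm square, 55 mm high; origin under its centre.
- pin4 (a point): Foot of the pin of bay 4 (bays 46 mm apart along the basket's y, counted from right to left), at the bay's rear end on the holder board's top face, 22 mm above the worktop. Pin 8 mm in diameter, 14 mm tall. A lip 6 mm high along the board's front has its inner face 117 mm in front of the pin axes. Moves with the basket.
- blade4: Flat steel slicer blade, 120 x 36 x 4 mm, long along its own x, which points to its notched end. Origin: centre of the underside. A black grip rib stands on it, 16 mm thick (y), 40 mm long (x = -50 to -10 mm, middle at -30 mm), top 30 mm above the underside. About 0.14 kg. Two to four blades, all alike, lie flat on the worktop left of the basket.
- notch4 (a point): Notch point of blade 4, on its underside, 50 mm from its centre along its x: the notch is a slot 12 mm wide, open at the blade's end, from x = 42 to 60 mm. Blade seated = this point on a pin's foot.
- brush: Bystander: silicone brush with grey handle lying along its x, 200 mm long, up to 36 mm wide; head towards +x; origin near its middle.
- skewer: Bystander: flat stainless skewer lying along its x, 175 mm long, 6 mm wide, 4 mm thick; ring end towards -x; origin at the middle of its blade.
Not all that is in view belongs to the job. What is shaped like the blade2 but turquoise or yellow is not meant.

How it is judged:
On the way, in this order (a step that is already met when the one before it is completed fails the run):
1. the basket is pulled out, at least 145 mm of its 160 mm (value of joint basket above 0.145 m), for 0.2 s.
2. the bar is off its supports, at least 60 mm away sideways, with the basket out (value of joint basket above 0.12 m and horizontal distance between bar and bar_seat above 0.06 m), for 0.2 s.
3. every blade present lies flat on the holder board, notch over a pin ((horizontal distance between notch1 and pin1 below 0.009 m or horizontal distance between notch1 and pin2 below 0.009 m or horizontal distance between notch1 and pin3 below 0.009 m or horizontal distance between notch1 and pin4 below 0.009 m) and z of notch1 in the frame of bar_seat between -0.013 and -0.007 m and angle between each of blade1, blade2, blade3, blade4's own z axis and vertical below 0.06 rad and angle between the x axis of each of blade1, blade2, blade3, blade4 and the x axis of bar_seat, either way round below 0.12 rad and (horizontal distance between notch2 and pin1 below 0.009 m or horizontal distance between notch2 and pin2 below 0.009 m or horizontal distance between notch2 and pin3 below 0.009 m or horizontal distance between notch2 and pin4 below 0.009 m) and z of notch2 in the frame of bar_seat between -0.013 and -0.007 m and (horizontal distance between notch3 and pin1 below 0.009 m or horizontal distance between notch3 and pin2 below 0.009 m or horizontal distance between notch3 and pin3 below 0.009 m or horizontal distance between notch3 and pin4 below 0.009 m) and z of notch3 in the frame of bar_seat between -0.013 and -0.007 m and (horizontal distance between notch4 and pin1 below 0.009 m or horizontal distance between notch4 and pin2 below 0.009 m or horizontal distance between notch4 and pin3 below 0.009 m or horizontal distance between notch4 and pin4 below 0.009 m) and z of notch4 in the frame of bar_seat between -0.013 and -0.007 m and value of joint basket above 0.1 m), for 0.3 s.
4. the bar lies across its two supports above the seated blades, the basket still out (all of step 3 and z of bar in the frame of bar_seat between -0.003 and 0.003 m and x of bar in the frame of bar_seat between -0.005 and 0.005 m and y of bar in the frame of bar_seat between -0.009 and 0.009 m and angle between bar's own z axis and vertical below 0.06 rad and angle between the y axis of bar and the y axis of bar_seat, either way round below 0.08 rad), for 0.3 s.
At the end, for the whole second after the job is handed in: Every blade present flat on the holder board (tilt 0.06 rad, in line 0.12 rad, height 3 mm), notch point within 9 mm of a pin; bar on both supports between the cheeks (3 mm in height, 5 mm front to back, 9 mm sideways, 0.08 rad); basket shut within 10 mm; all at rest ((horizontal distance between notch1 and pin1 below 0.009 m or horizontal distance between notch1 and pin2 below 0.009 m or horizontal distance between notch1 and pin3 below 0.009 m or horizontal distance between notch1 and pin4 below 0.009 m) and z of notch1 in the frame of bar_seat between -0.013 and -0.007 m and angle between each of blade1, blade2, blade3, blade4, bar's own z axis and vertical below 0.06 rad and angle between the x axis of each of blade1, blade2, blade3, blade4 and the x axis of bar_seat, either way round below 0.12 rad and (horizontal distance between notch2 and pin1 below 0.009 m or horizontal distance between notch2 and pin2 below 0.009 m or horizontal distance between notch2 and pin3 below 0.009 m or horizontal distance between notch2 and pin4 below 0.009 m) and z of notch2 in the frame of bar_seat between -0.013 and -0.007 m and (horizontal distance between notch3 and pin1 below 0.009 m or horizontal distance between notch3 and pin2 below 0.009 m or horizontal distance between notch3 and pin3 below 0.009 m or horizontal distance between notch3 and pin4 below 0.009 m) and z of notch3 in the frame of bar_seat between -0.013 and -0.007 m and (horizontal distance between notch4 and pin1 below 0.009 m or horizontal distance between notch4 and pin2 below 0.009 m or horizontal distance between notch4 and pin3 below 0.009 m or horizontal distance between notch4 and pin4 below 0.009 m) and z of notch4 in the frame of bar_seat between -0.013 and -0.007 m and z of bar in the frame of bar_seat between -0.003 and 0.003 m and x of bar in the frame of bar_seat between -0.005 and 0.005 m and y of bar in the frame of bar_seat between -0.009 and 0.009 m and angle between the y axis of bar and the y axis of bar_seat, either way round below 0.08 rad and linear speed of each of blade1, blade2, blade3, blade4, bar below 0.02 m/s and value of joint basket below 0.01 m); the robot touches nothing.
It fails at once if a tub, ramekin, the brush or the skewer is moved more than 50 mm (distance of any of tub1, tub2, tub3, ramekin1, ramekin2, brush, skewer from where it was at the start of the episode above 0.05 m).
Of blade1, blade2, blade3, blade4 only 2 to 4 are there at a start; the rules pass over those that are not, and their reading is None.
At some moment in a run one of blade1, blade2, blade3, blade4 may be knocked a few centimetres aside while the robot is not near it.
Once in a run the grip may slacken for a moment while it holds something.
It also fails if it takes over 210 s, if anything falls off the work surface, if the arm or the gripper's body presses on something with over 40 N, if the wrist force passes 120 N, or if a joint passes its speed limit or range.

## Working session

There is one attempt and no reset: what is moved stays moved. The work goes in short steps, Python scripts to look and compute and a tool call to move; the robot and the scene stay as the last step left them, time stands still between calls to the robot, and variables do not carry over. Pictures are saved under pics/ and viewed, and the job is handed in when it is done.

Besides the shell and the picture viewer there is one more tool, called as name([rows], argument=value, ...), one row to a line, values as JSON. move_arm: Moves the arm, as the interface text tells. Its arguments: {"type":"object","properties":{"motion":{"type":"array"},"jaw":{"type":"number"},"grip_force":{"type":"number"}},"required":["motion"]}

```bash
mkdir -p pics; ls; cat > h.py <<'E'
import numpy as np,cv2
from workcell import *
def snap(name,fn):
    f=grab_frame(name); cv2.imwrite('pics/'+fn,f['frame'][:,:,::-1]); np.savez('last_%s.npz'%name,**{k:np.array(v) for k,v in f.items()}); return f
def K(f): return np.array([[f['fx'],0,f['cx']],[0,f['fy'],f['cy']],[0,0,1.]])
def ray(f,px):
    p=cv2.undistortPoints(np.array(px,float).reshape(-1,1,2),K(f),np.array(f['dist'],float)).reshape(-1,2)
    T=np.array(f['T']); d=np.c_[p,np.ones(len(p))]@T[:3,:3].T
    return T[:3,3],d
def at_z(f,px,z):
    o,d=ray(f,px); s=(z-o[2])/d[:,2]; return o+d*s[:,None]
def proj(f,P):
    T=np.linalg.inv(np.array(f['T'])); P=np.array(P,float).reshape(-1,3)
    return cv2.projectPoints(P,cv2.Rodrigues(T[:3,:3])[0],T[:3,3],K(f),np.array(f['dist'],float))[0].reshape(-1,2)
E
python3 - <<'E'
from h import *
for n in('scene','top'):
    f=snap(n,n+'0.png'); print(n,f['fx'],f['dist'],np.round(f['T'],3).tolist())
print(observe())
E
```

```text
pics
scene 442.96292932579973 [-0.13108793  0.          0.          0.          0.        ] [[0.234, 0.737, -0.634, 1.274], [0.972, -0.177, 0.154, -0.15], [0.001, -0.653, -0.758, 0.964], [0.0, 0.0, 0.0, 1.0]]
top 382.1470330309762 [0.0240141 0.        0.        0.        0.       ] [[-0.001, -0.98, 0.199, 0.329], [-1.0, 0.001, 0.0, 0.044], [-0.0, -0.199, -0.98, 1.048], [0.0, 0.0, 0.0, 1.0]]
{'clock': 0.1, 'qpos': array([-1.36618409,  0.52195852, -0.03631476,  1.59993908,  0.02117019,
        1.02112222, -0.11280713]), 'qd': array([-0.00084696, -0.00020989,  0.00145321,  0.00044468,  0.00078355,
        0.00032344, -0.00117008]), 'joint_efforts': array([ 3.21027677e-03, -9.28484344e+01,  1.98386349e+00, -3.70526791e+01,
        1.81309978e-02,  5.45664865e-03,  6.13141538e-05]), 'position': array([0.16955887, 0.60126932, 0.25578512]), 'tool_rot': array([-3.14055065e+00,  5.46740137e-05,  2.86673556e+00]), 'force': array([ 0.16962299,  0.61540095, -0.26059618]), 'moment': array([0.0179128 , 0.02592885, 0.01079895]), 'grip_width': 0.08527350959872522}
```

View pics/scene0.png

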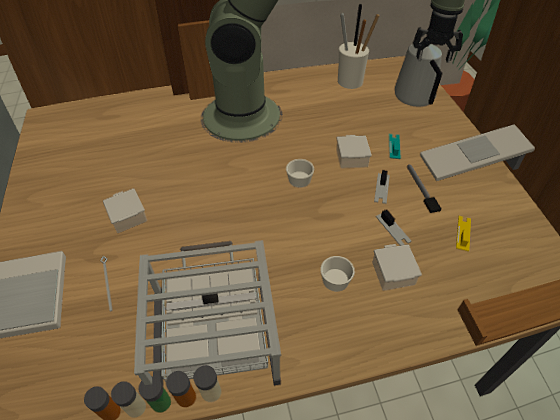

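View pics/top0.png

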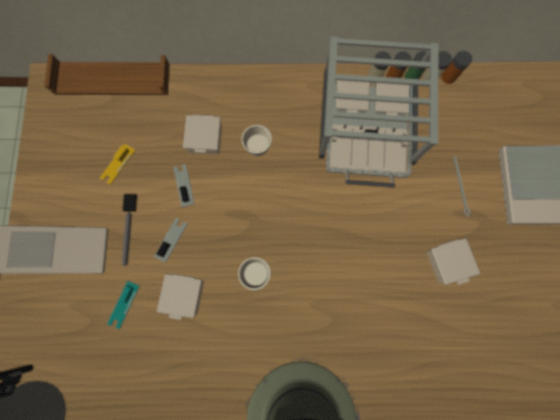

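The pictures show two steel blades, at about (183,185) and (171,240) in the top view, plus turquoise and yellow look-alikes. The handle is at (370,183) in the top view, and the shelf partly hides the bar.

```bash
python3 - <<'E'
from h import *
ft=grab_frame('top'); fs=grab_frame('scene')
for cam,f in(('top',ft),('scene',fs)):
  for lab,z in(('handle',.065),('blade1',.004),('bar',.06),('pin1',.022),('basket',.04),('frame',.165),('ramekin1',.048),('tub1',.055),('brush',.015),('skewer',.004)):
    for d in outline_of(lab,cam):
      if d['score']<.25: continue
      m=d['pixels']; ys,xs=np.nonzero(m)
      print(cam,lab,round(d['score'],2),np.round(d['pixel']),len(xs),np.round(at_z(f,[d['pixel']],z)[0],3))
      np.save(f'm_{cam}_{lab}_{int(d["pixel"][0])}.npy',m)
E
ls *.npy
```

```text
top handle 0.87 [369. 137.] 6461 [ 0.723 -0.19   0.065]
top blade1 0.89 [124. 300.] 704 [0.29  0.464 0.004]
top blade1 0.87 [181. 186.] 467 [0.602 0.33  0.004]
top blade1 0.66 [119. 160.] 598 [0.678 0.51  0.004]
top blade1 0.64 [170. 241.] 555 [0.446 0.353 0.004]
top bar 0.44 [371. 129.] 40 [ 0.747 -0.199  0.06 ]
top pin1 0.64 [183. 185.] 516 [0.599 0.319 0.022]
top pin1 0.61 [370. 139.] 6130 [ 0.733 -0.203  0.022]
top basket 0.67 [168. 240.] 621 [0.446 0.346 0.04 ]
top basket 0.6 [370. 143.] 5790 [ 0.716 -0.2    0.04 ]
top frame 0.63 [377. 114.] 12821 [ 0.743 -0.19   0.165]
top ramekin1 0.85 [255. 139.] 734 [0.725 0.122 0.048]
top ramekin1 0.64 [255. 276.] 787 [0.351 0.115 0.048]
top tub1 0.97 [458. 260.] 1655 [ 0.389 -0.405  0.055]
top tub1 0.82 [201. 133.] 1306 [0.738 0.268 0.055]
top tub1 0.58 [182. 295.] 1559 [0.304 0.3   0.055]
top brush 0.71 [127. 220.] 588 [0.502 0.47  0.015]
top brush 0.63 [181. 298.] 1635 [0.296 0.311 0.015]
top skewer 0.57 [462. 190.] 171 [ 0.587 -0.456  0.004]
scene handle 0.62 [210. 325.] 6216 [ 0.809 -0.204  0.065]
scene blade1 0.77 [382. 186.] 341 [0.4
[... 1137 characters left out ...]
py
m_scene_brush_213.npy
m_scene_brush_384.npy
m_scene_brush_422.npy
m_scene_frame_202.npy
m_scene_frame_215.npy
m_scene_handle_210.npy
m_scene_pin1_215.npy
m_scene_pin1_392.npy
m_scene_ramekin1_298.npy
m_scene_ramekin1_335.npy
m_scene_skewer_105.npy
m_scene_tub1_123.npy
m_scene_tub1_351.npy
m_scene_tub1_393.npy
m_top_bar_371.npy
m_top_basket_168.npy
m_top_basket_370.npy
m_top_blade1_119.npy
m_top_blade1_124.npy
m_top_blade1_169.npy
m_top_blade1_181.npy
m_top_brush_126.npy
m_top_brush_181.npy
m_top_frame_377.npy
m_top_handle_368.npy
m_top_pin1_183.npy
m_top_pin1_369.npy
m_top_ramekin1_254.npy
m_top_ramekin1_255.npy
m_top_skewer_461.npy
m_top_tub1_181.npy
m_top_tub1_201.npy
m_top_tub1_458.npy
```

```bash
python3 - <<'E'
import cv2
im=cv2.imread('pics/top0.png'); 
a=cv2.resize(im[120:210,300:450],None,fx=5,fy=5,interpolation=cv2.INTER_CUBIC); cv2.imwrite('pics/c1.png',a)
a=cv2.resize(im[150:280,90:230],None,fx=4.5,fy=4.5,interpolation=cv2.INTER_CUBIC); cv2.imwrite('pics/c2.png',a)
E
```

```text
(no output)
```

View pics/c1.png

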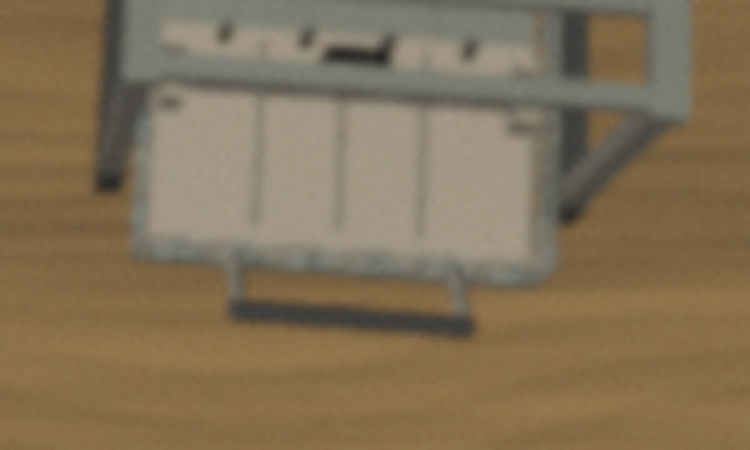

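View pics/c2.png

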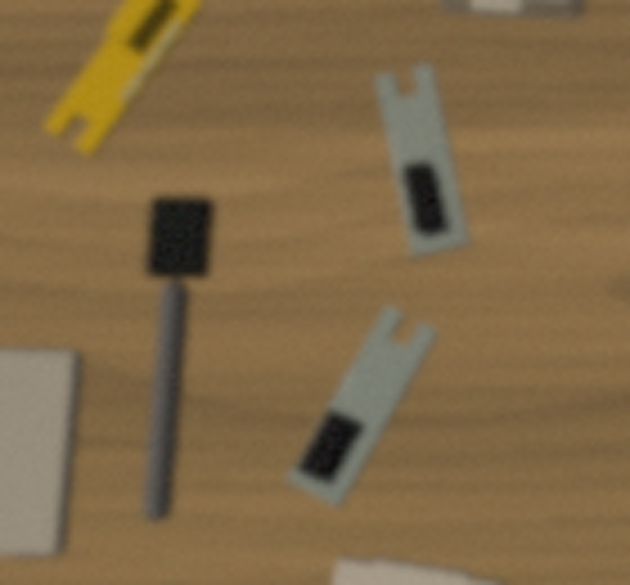

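```bash
python3 - <<'E'
from h import *
ft=dict(np.load('last_top.npz')); fs=dict(np.load('last_scene.npz'))
e=at_z(ft,[[346.4,181.8],[394.4,185.2]],.067); print(e, e.mean(0)); d=e[0]-e[1]; print(np.hypot(*d[:2]), np.arctan2(-d[0],d[1]))
import cv2
im=cv2.imread('pics/scene0.png'); cv2.imwrite('pics/c3.png',cv2.resize(im[230:390,120:290],None,fx=3.7,fy=3.7,interpolation=cv2.INTER_CUBIC))
E
```

```text
[[ 0.59562303 -0.12460129  0.067     ]
 [ 0.58604158 -0.25097247  0.067     ]] [ 0.59083231 -0.18778688  0.067     ]
0.1267338936499258 -0.07567508521818388
```

View pics/c3.png

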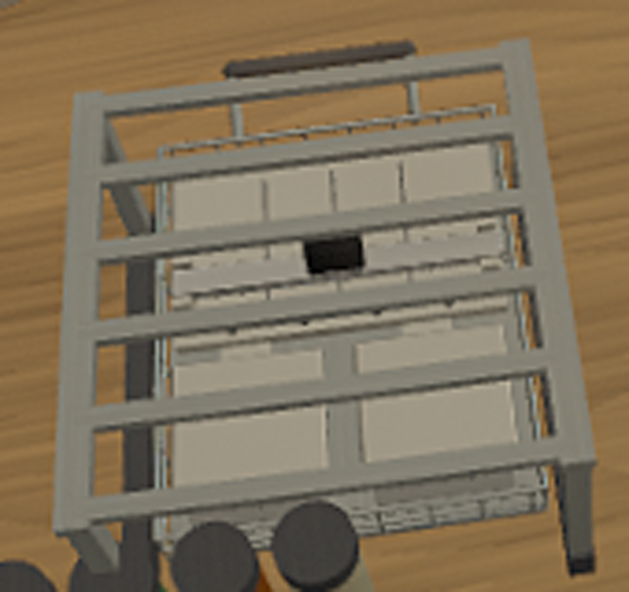

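The handle middle is near (0.591,-0.188), with frame yaw about -0.076. I'll move there by way of a waypoint.

move_arm([
  [[330, -300, 0], [0, 0, -0.7]],
  [[330, -300, 0], [0, 0, -0.7]],
  [[330, -300, 0], [0, 0, -0.7]],
  [[330, -300, 0], [0, 0, -0.7]],
  [[330, -300, 0], [0, 0, -0.7]],
  [[330, -300, 0], [0, 0, -0.7]],
  [[330, -300, 0], [0, 0, -0.7]],
  [[421, -789, -50], [0, 0, -1.372]],
  [[421, -789, -50], [0, 0, -1.372]],
  [[421, -789, -50], [0, 0, -1.372]],
  [[421, -789, -50], [0, 0, -1.372]],
  [[421, -789, -50], [0, 0, -1.372]],
], jaw=45)

```text
clock: 2.7
position: [0.5536, 0.0004, 0.2255]
tool_rot: [3.141, -0.0, 1.494]
force: [1.1, 0.6, -0.2]
grip_width: 0.045
```

```bash
python3 - <<'E'
from h import *
fs=dict(np.load('last_scene.npz'))
e=at_z(fs,[[231.9,242.7],[181,249]],.067); print(e, e.mean(0)); d=e[0]-e[1]; print(np.hypot(*d[:2]), np.arctan2(-d[0],d[1]))
print(tips_ahead() if callable(tips_ahead) else tips_ahead)
E
```

```text
[[ 0.59729804 -0.12118891  0.067     ]
 [ 0.58735051 -0.24902845  0.067     ]] [ 0.59232428 -0.18510868  0.067     ]
0.12822597494636817 -0.07765613800506145
0.025
```

move_arm([
  [[38, -187, -50], [0, 0, 0]],
  [[38, -187, -50], [0, 0, 0]],
  [[38, -187, -50], [0, 0, 0]],
  [[38, -187, -50], [0, 0, 0]],
  [[38, -187, -50], [0, 0, 0]],
])

```text
clock: 3.32
position: [0.5912, -0.1852, 0.1752]
tool_rot: [-3.141, -0.0, 1.494]
force: [-0.0, 0.7, 0.1]
grip_width: 0.045
```

Down by 104 mm, then close.

move_arm([
  [[0, -1, -60], [0, 0, 0]],
  [[0, -1, -104], [0, 0, 0]],
  [[0, -1, -104], [0, 0, 0]],
])

```text
clock: 3.7
position: [0.5901, -0.1836, 0.0695]
tool_rot: [-3.137, -0.001, 1.497]
force: [-0.3, 0.7, 1.4]
grip_width: 0.0453
```

move_arm([
  [[0, 0, 0], [0, 0, 0]],
  [[0, 0, 0], [0, 0, 0]],
  [[0, 0, 0], [0, 0, 0]],
], jaw=0, grip_force=40)

```text
clock: 4.08
position: [0.5915, -0.1856, 0.0737]
tool_rot: [3.141, -0.001, 1.495]
force: [-7.4, 3.0, 14.4]
grip_width: 0.0103
```

move_arm([
  [[-30, 2, 0], [0, 0, 0]],
  [[-60, 5, 0], [0, 0, 0]],
  [[-90, 7, 0], [0, 0, 0]],
  [[-120, 9, 0], [0, 0, 0]],
  [[-140, 11, 0], [0, 0, 0]],
  [[-152, 12, 0], [0, 0, 0]],
  [[-160, 12, 0], [0, 0, 0]],
  [[-162, 12, 0], [0, 0, 0]],
  [[-162, 12, 0], [0, 0, 0]],
])

```text
clock: 5.2
position: [0.4318, -0.173, 0.0736]
tool_rot: [3.136, -0.001, 1.496]
force: [4.3, 9.5, 17.8]
grip_width: 0.0103
```

move_arm([
  [[2, 0, 0], [0, 0, 0]],
  [[2, 0, 0], [0, 0, 0]],
  [[2, 0, 0], [0, 0, 0]],
], jaw=45)

```text
clock: 5.58
position: [0.4314, -0.174, 0.0718]
tool_rot: [3.141, 0.0, 1.495]
force: [-0.1, 0.0, 0.5]
grip_width: 0.0446
```

move_arm([
  [[0, 0, 60], [0, 0, 0]],
  [[0, 0, 120], [0, 0, 0]],
  [[-20, 62, 160], [0, 0, 0]],
  [[-20, 124, 160], [0, 0, 0]],
  [[-20, 187, 160], [0, 0, 0]],
  [[-20, 200, 160], [0, 0, 0]],
])

```text
clock: 6.32
position: [0.4109, 0.0292, 0.2317]
tool_rot: [3.141, -0.001, 1.498]
force: [-0.5, -0.1, -0.6]
grip_width: 0.0448
```

```bash
python3 - <<'E'
from h import *
for n in('scene','top'): f=snap(n,n+'1.png')
a=cv2.imread('pics/top1.png');b=cv2.imread('pics/scene1.png')
cv2.imwrite('pics/c4.png',cv2.resize(a[110:260,300:460],None,fx=4.5,fy=4,interpolation=cv2.INTER_CUBIC))
cv2.imwrite('pics/c5.png',cv2.resize(b[180:330,120:320],None,fx=4,fy=4,interpolation=cv2.INTER_CUBIC))
E
```

```text
(no output)
```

View pics/c4.png

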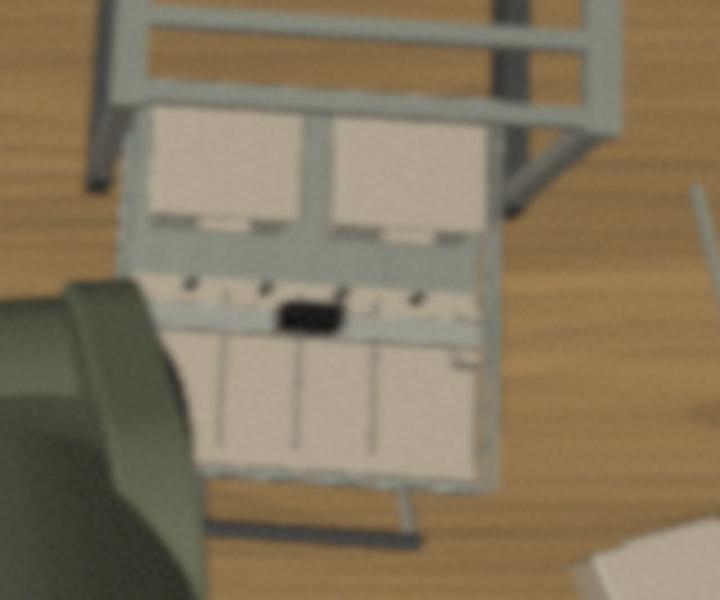

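View pics/c5.png

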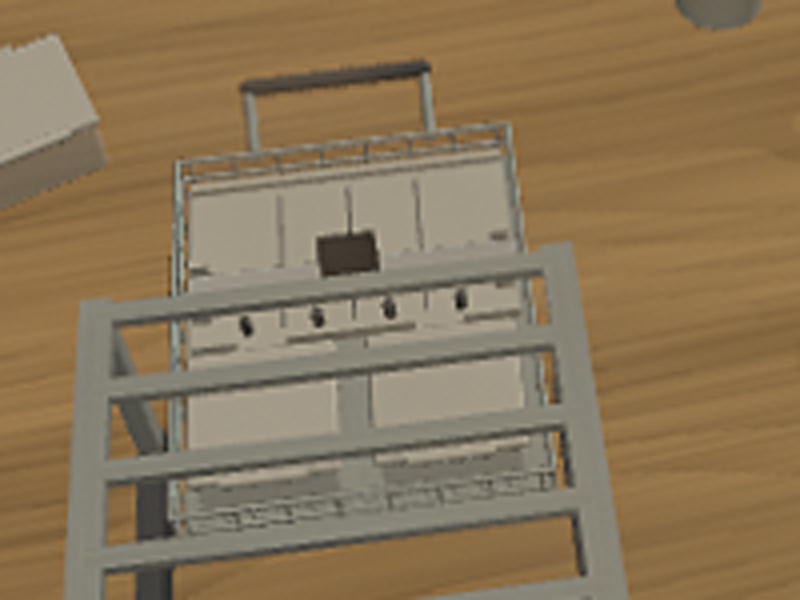

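```bash
python3 - <<'E'
from h import *
ft=dict(np.load('last_top.npz')); fs=dict(np.load('last_scene.npz'))
pt=[[300+x/4.5-.4,110+y/4-.4] for x,y in((190,284),(265,289),(342,293),(417,298))]
e=at_z(ft,pt,.033);print('pins top',np.round(e,4).tolist(),np.round(e.mean(0),4))
ps=[[120+x/4-.4,180+y/4-.4] for x,y in((461,298),(390,308),(318,317),(246,325))]
e=at_z(fs,ps,.030);print('pins scene',np.round(e,4).tolist(),np.round(e.mean(0),4))
print('bar top',at_z(ft,[[368.6,188.6]],.064)); print('bar sc',at_z(fs,[[206.4,240]],.069))
a=-.0765;ex=np.array([np.cos(a),np.sin(a)]);ey=np.array([-ex[1],ex[0]])
h=np.array([.4318,-.174]); print('seat',h+.144*ex)
for k in range(4): print('pin',k+1,h+.172*ex+(k-1.5)*.046*ey)
for nm,f,fn in(('top',ft,'top1'),('scene',fs,'scene1')):
    im=cv2.imread(f'pics/{fn}.png')
    im=cv2.resize(im,None,fx=4,fy=4,interpolation=cv2.INTER_CUBIC)
    P=[]
    s=h+.144*ex
    for dx in(-.008,.008):
        for dy in(-.018,.018): P.append([*(s+dx*ex+dy*ey),.069])
    for dx in(-.009,.009):
        for dy in(-.106,.106): P.append([*(s+dx*ex+dy*ey),.042])
    for k in range(4): P.append([*(h+.172*ex+(k-1.5)*.046*ey),.036]); P.append([*(h+.172*ex+(k-1.5)*.046*ey),.022])
    for dy in(-.06,.06): P.append([*(h+dy*ey),.071])
    for q in proj(f,P): cv2.circle(im,tuple(int(round(v*4+1.5)) for v in q),3,(0,0,255),-1)
    im=im[440:1040,1200:1900] if nm=='top' else im[720:1320,480:1280]
    cv2.imwrite(f'pics/o_{nm}.png',im)
E
```

```text
pins top [[0.6083, -0.118, 0.033], [0.6046, -0.1636, 0.033], [0.6017, -0.2102, 0.033], [0.5981, -0.2556, 0.033]] [ 0.6032 -0.1868  0.033 ]
pins scene [[0.6072, -0.1185, 0.03], [0.6045, -0.1642, 0.03], [0.6009, -0.2103, 0.03], [0.5966, -0.2562, 0.03]] [ 0.6023 -0.1873  0.03  ]
bar top [[ 0.57768069 -0.18321377  0.064     ]]
bar sc [[ 0.57550201 -0.18297219  0.069     ]]
seat [ 0.57537884 -0.18500526]
pin 1 [ 0.5980236  -0.25594337]
pin 2 [ 0.60153917 -0.2100779 ]
pin 3 [ 0.60505474 -0.16421244]
pin 4 [ 0.6085703  -0.11834697]
```

View pics/o_top.png

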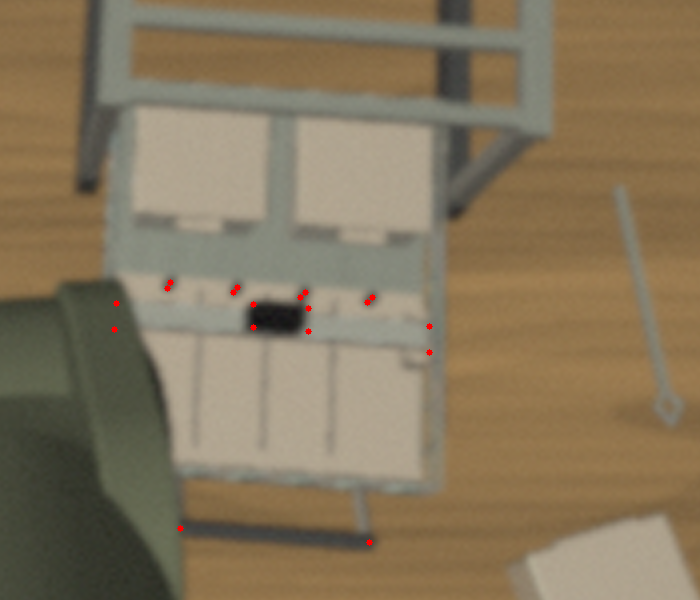

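View pics/o_scene.png

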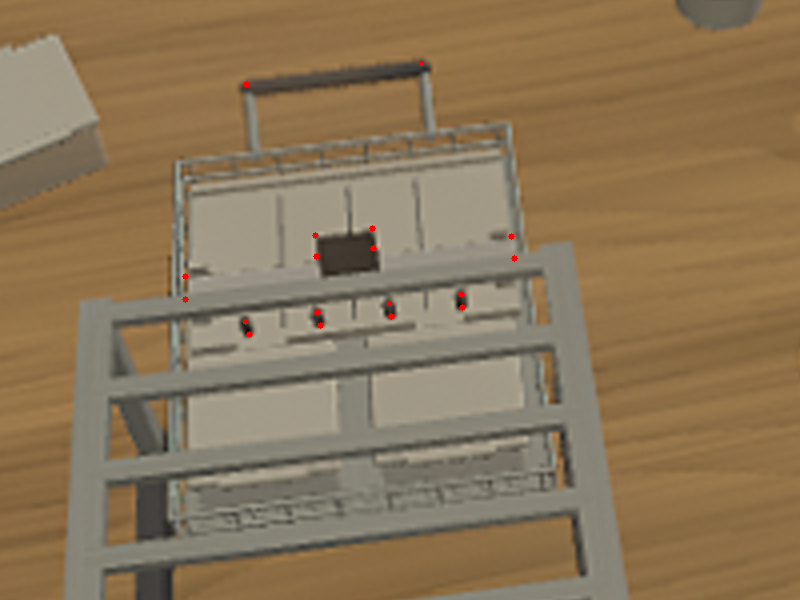

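Pins, handle and bar match the model: my reprojected points fall on them in both views. The bar grip is at about (0.576,-0.184).

move_arm([
  [[166, -213, -40], [0, 0, 0]],
  [[166, -213, -40], [0, 0, 0]],
  [[166, -213, -40], [0, 0, 0]],
  [[166, -213, -40], [0, 0, 0]],
  [[166, -213, -40], [0, 0, 0]],
  [[166, -213, -90], [0, 0, 0]],
  [[166, -213, -90], [0, 0, 0]],
], jaw=40)

```text
clock: 7.3
position: [0.5751, -0.1875, 0.1388]
tool_rot: [-3.136, -0.0, 1.493]
force: [-0.2, -0.0, 0.3]
grip_width: 0.04
```

move_arm([
  [[0, 0, -40], [0, 0, 0]],
  [[0, 0, -68], [0, 0, 0]],
  [[0, 0, -68], [0, 0, 0]],
  [[0, 0, -68], [0, 0, 0]],
])

```text
clock: 7.8
position: [0.5781, -0.1874, 0.0755]
tool_rot: [3.14, 0.0, 1.495]
force: [0.3, -0.8, 0.3]
grip_width: 0.04
```

move_arm([
  [[0, 0, 0], [0, 0, 0]],
  [[0, 0, 0], [0, 0, 0]],
  [[0, 0, 0], [0, 0, 0]],
  [[0, 0, 0], [0, 0, 0]],
], jaw=0, grip_force=60)

```text
clock: 8.3
position: [0.5782, -0.187, 0.075]
tool_rot: [3.139, 0.0, 1.495]
force: [-1.8, 1.2, 12.9]
grip_width: 0.0149
```

move_arm([
  [[0, 0, 30], [0, 0, 0]],
  [[0, 0, 80], [0, 0, 0]],
  [[-10, 60, 80], [0, 0, 0]],
  [[-20, 120, 80], [0, 0, 0]],
  [[-30, 180, 80], [0, 0, 0]],
  [[-35, 235, 70], [0, 0, 0]],
  [[-35, 257, 30], [0, 0, 0]],
  [[-35, 257, 0], [0, 0, 0]],
  [[-35, 257, 0], [0, 0, 0]],
])

```text
clock: 9.43
position: [0.5415, 0.07, 0.0726]
tool_rot: [-3.139, 0.001, 1.495]
force: [0.0, -0.5, -1.5]
grip_width: 0.0148
```

```bash
python3 - <<'E'
from h import *
f=snap('scene','scene2.png')
cv2.imwrite('pics/c6.png',cv2.resize(cv2.imread('pics/scene2.png')[130:330,150:420],None,fx=2.9,fy=2.9))
E
```

```text
(no output)
```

View pics/c6.png

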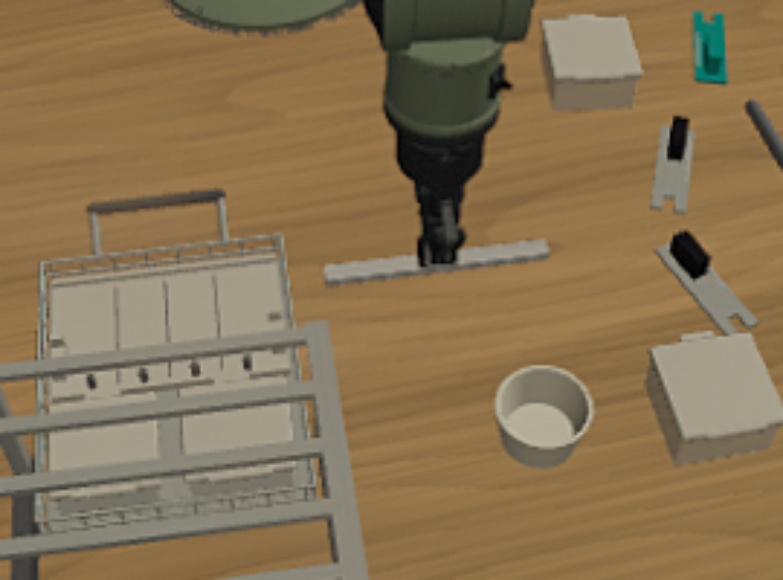

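The scene view shows the bar level in the grip, with its centre near crop (437,262). The basket is out and empty. I'll lower 31 mm to the worktop and let go.

move_arm([
  [[0, 0, -20], [0, 0, 0]],
  [[0, 0, -29], [0, 0, 0]],
  [[0, 0, -31], [0, 0, 0]],
  [[0, 0, -31], [0, 0, 0]],
])

```text
clock: 9.98
position: [0.5428, 0.07, 0.0433]
tool_rot: [3.141, -0.0, 1.494]
force: [-0.2, 0.1, -2.2]
grip_width: 0.0144
```

move_arm([
  [[0, 0, 0], [0, 0, 0]],
  [[0, 0, 0], [0, 0, 0]],
  [[0, 0, 0], [0, 0, 0]],
], jaw=40)

```text
clock: 10.35
position: [0.5424, 0.0701, 0.0426]
tool_rot: [3.141, -0.0, 1.495]
force: [-0.2, 0.0, -0.6]
grip_width: 0.04
```

move_arm([
  [[0, 0, 60], [0, 0, 0]],
  [[0, 0, 120], [0, 0, 0]],
  [[-60, 0, 180], [0, 0, 0]],
  [[-120, 0, 180], [0, 0, 0]],
  [[-120, 0, 180], [0, 0, 0]],
])

```text
clock: 10.98
position: [0.4197, 0.0702, 0.2233]
tool_rot: [-3.141, -0.002, 1.495]
force: [0.6, -0.0, 0.1]
grip_width: 0.0401
```

```bash
python3 - <<'E'
from h import *
for n in('scene','top'): f=snap(n,n+'3.png')
a=cv2.imread('pics/top3.png');b=cv2.imread('pics/scene3.png')
cv2.imwrite('pics/c7.png',cv2.resize(a[120:290,120:300],None,fx=4,fy=3.5,interpolation=cv2.INTER_CUBIC))
cv2.imwrite('pics/c8.png',cv2.resize(b[120:280,260:460],None,fx=4,fy=3.5,interpolation=cv2.INTER_CUBIC))
E
```

```text
(no output)
```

View pics/c7.png

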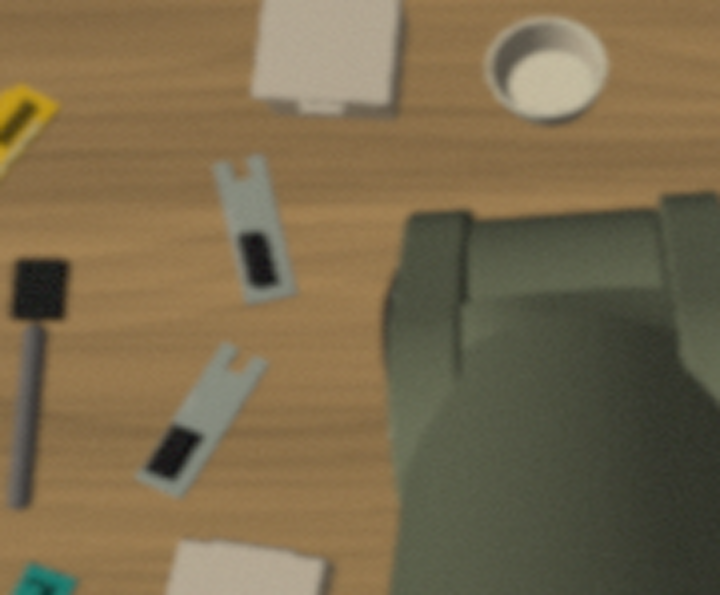

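View pics/c8.png

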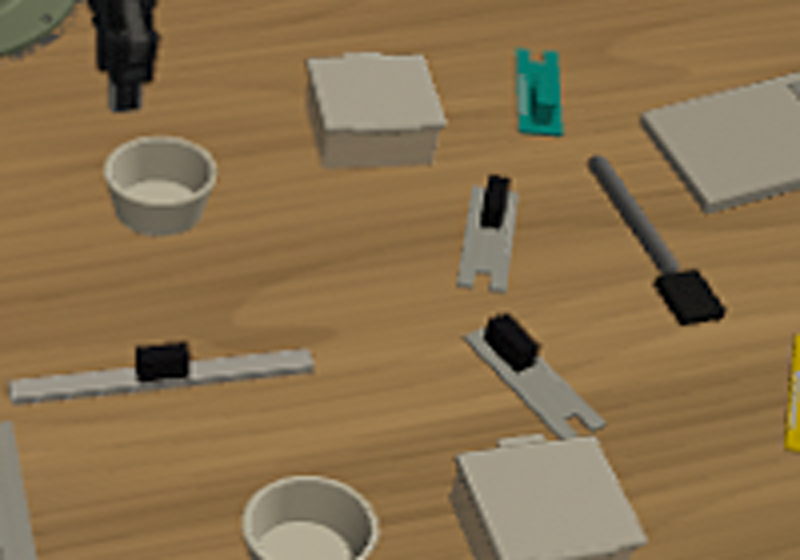

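The bar is lying flat on the worktop. Next I'll fit the blade poses from their corners.

```bash
cat >> h.py <<'E'
from scipy.optimize import least_squares
def fit(obs,x0,z=.004):
    # obs: list of (frame, [(local xyz),(px)]...)
    def res(p):
        c,s=np.cos(p[2]),np.sin(p[2]); r=[]
        for f,L in obs:
            P=[[p[0]+c*l[0]-s*l[1],p[1]+s*l[0]+c*l[1],l[2]+z-.004] for l,_ in L]
            r.append((proj(f,P)-np.array([q for _,q in L])).ravel())
        return np.concatenate(r)
    o=least_squares(res,x0); return o.x,o.fun.reshape(-1,2)
NL,NR,TL,TR=(.06,.018,.004),(.06,-.018,.004),(-.06,.018,.004),(-.06,-.018,.004)
def cr(L,ox,oy,sx,sy): return [(l,(ox+x/sx-.4,oy+y/sy-.4)) for l,(x,y) in L]
E
python3 - <<'E'
from h import *
ft=dict(np.load('last_top.npz')); fs=dict(np.load('last_scene.npz'))
A=[(ft,cr([(NL,(213,164)),(NR,(262,155)),(TL,(247,304)),(TR,(297,293))],120,120,4,3.5)),(fs,cr([(NL,(605,427)),(NR,(560,439)),(TR,(467,338))],260,120,4,3.5))]
B=[(ft,cr([(NL,(225,342)),(NR,(268,361)),(TL,(136,478)),(TR,(181,497))],120,120,4,3.5)),(fs,cr([(NL,(504,292)),(NR,(458,285))],260,120,4,3.5))]
for nm,o,x0 in(('A',A,(.6,.32,.2)),('B',B,(.45,.35,-.4))):
    x,r=fit(o,x0); print(nm,np.round(x,4)); print(np.round(r,1).tolist())
    c,s=np.cos(x[2]),np.sin(x[2]); print('rib',x[0]-.03*c,x[1]-.03*s)
E
```

```text
A [0.6047 0.3244 0.2357]
[[0.3, -0.1], [0.5, -0.4], [-0.4, 0.1], [-0.2, 0.3], [0.2, -0.6], [0.9, 0.8], [-1.0, -0.6]]
rib 0.5755020074284687 0.31734610431627847
B [ 0.451   0.3519 -0.4664]
[[-0.2, -0.3], [0.4, -0.0], [-0.2, -0.2], [0.1, 0.4], [0.4, -0.0], [-0.3, -0.2]]
rib 0.424190090595613 0.36535208238219297
```

```bash
python3 - <<'E'
from h import *
print(observe()['qpos'].round(3))
E
```

```text
[-0.719  0.287  0.505  2.148 -0.204  0.75  -0.157]
```

move_arm([
  [[156, 247, -80], [0, 0, 1.88]],
  [[156, 247, -80], [0, 0, 1.88]],
  [[156, 247, -80], [0, 0, 1.88]],
  [[156, 247, -80], [0, 0, 1.88]],
  [[156, 247, -80], [0, 0, 1.88]],
  [[156, 247, -80], [0, 0, 1.88]],
  [[156, 247, -80], [0, 0, 1.88]],
  [[156, 247, -80], [0, 0, 1.88]],
  [[156, 247, -80], [0, 0, 1.88]],
  [[156, 247, -80], [0, 0, 1.88]],
  [[156, 247, -80], [0, 0, 1.88]],
  [[156, 247, -80], [0, 0, 1.88]],
])

```text
clock: 12.58
position: [0.5788, 0.3169, 0.1418]
tool_rot: [3.141, -0.001, -2.913]
force: [-0.4, 0.2, -0.2]
grip_width: 0.0402
```

```bash
python3 - <<'E'
from h import *
o=observe();print(o['position'],o['tool_rot'],o['qpos'].round(3))
f=snap('scene','scene4.png')
cv2.imwrite('pics/c9.png',cv2.resize(cv2.imread('pics/scene4.png')[120:280,320:460],None,fx=4,fy=3.5,interpolation=cv2.INTER_CUBIC))
E
```

```text
[0.57876566 0.31694404 0.14177373] [ 3.14147077e+00 -5.97209939e-04 -2.91325404e+00] [-0.542  0.704 -0.075  1.59   0.064  0.85   1.157]
```

View pics/c9.png

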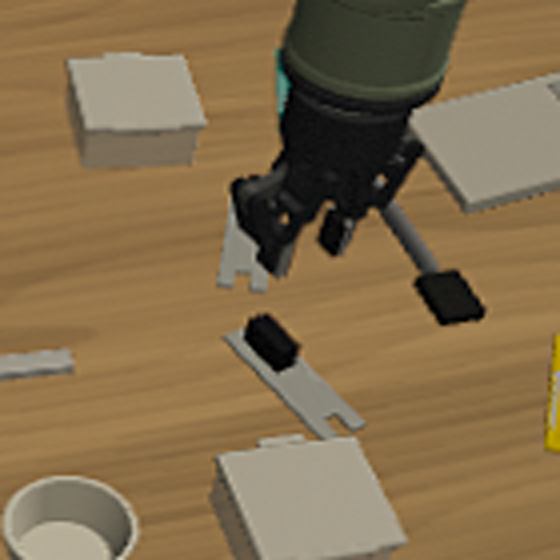

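Blade A is still in place. Going down and gripping.

move_arm([
  [[-3, 0, -55], [0, 0, 0.01]],
  [[-3, 0, -95], [0, 0, 0.01]],
  [[-3, 0, -108], [0, 0, 0.01]],
  [[-3, 0, -108], [0, 0, 0.01]],
])

```text
clock: 13.12
position: [0.5754, 0.3172, 0.0345]
tool_rot: [-3.141, -0.0, -2.899]
force: [0.0, 0.4, 1.1]
grip_width: 0.0401
```

move_arm([
  [[0, 0, 0], [0, 0, 0]],
  [[0, 0, 0], [0, 0, 0]],
  [[0, 0, 0], [0, 0, 0]],
  [[0, 0, 0], [0, 0, 0]],
], jaw=0, grip_force=60)

```text
clock: 13.62
position: [0.5763, 0.3176, 0.0363]
tool_rot: [3.141, 0.003, -2.899]
force: [0.1, -1.3, 7.8]
grip_width: 0.0148
```

move_arm([
  [[0, 0, 40], [0, 0, 0]],
  [[0, 0, 90], [0, 0, 0]],
  [[-6, -60, 95], [0, 0, -0.05]],
  [[-12, -120, 95], [0, 0, -0.1]],
  [[-18, -180, 95], [0, 0, -0.15]],
  [[-24, -240, 95], [0, 0, -0.2]],
  [[-30, -300, 95], [0, 0, -0.25]],
  [[-36, -360, 95], [0, 0, -0.3]],
  [[-45, -420, 95], [0, 0, -0.319]],
  [[-54, -480, 95], [0, 0, -0.319]],
  [[-54, -522, 95], [0, 0, -0.319]],
  [[-54, -522, 95], [0, 0, -0.319]],
])

```text
clock: 15.12
position: [0.5209, -0.2087, 0.1305]
tool_rot: [-3.14, 0.002, 3.06]
force: [0.6, -1.1, -1.4]
grip_width: 0.0149
```

move_arm([
  [[0, 0, -30], [0, 0, 0]],
  [[0, 0, -45], [0, 0, 0]],
  [[0, 0, -45], [0, 0, 0]],
])

```text
clock: 15.5
position: [0.5211, -0.2041, 0.084]
tool_rot: [3.141, -0.001, 3.067]
force: [0.2, 0.4, -0.9]
grip_width: 0.0145
```

```bash
python3 - <<'E'
from h import *
o=observe();print(o['position'],o['tool_rot'],o['qpos'].round(3))
for n in('scene','top'): f=snap(n,n+'5.png')
cv2.imwrite('pics/c10.png',cv2.resize(cv2.imread('pics/scene5.png')[180:330,120:320],None,fx=4,fy=4,interpolation=cv2.INTER_CUBIC))
cv2.imwrite('pics/c11.png',cv2.resize(cv2.imread('pics/top5.png')[110:260,300:460],None,fx=4.5,fy=4,interpolation=cv2.INTER_CUBIC))
E
```

```text
[ 0.52111186 -0.20410703  0.08404862] [ 3.14116205e+00 -1.33856920e-03  3.06656321e+00] [ 0.284  0.661 -0.023  1.896  0.025  0.586  1.741]
```

View pics/c10.png

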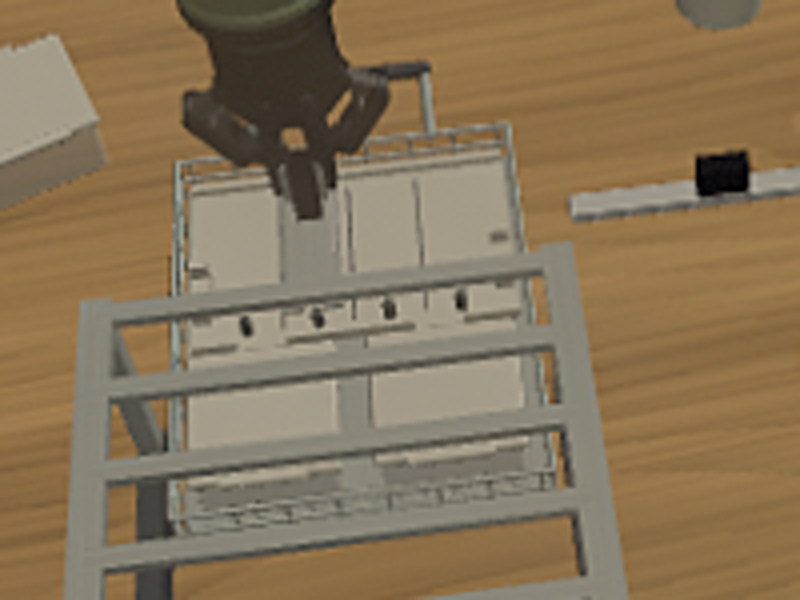

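View pics/c11.png

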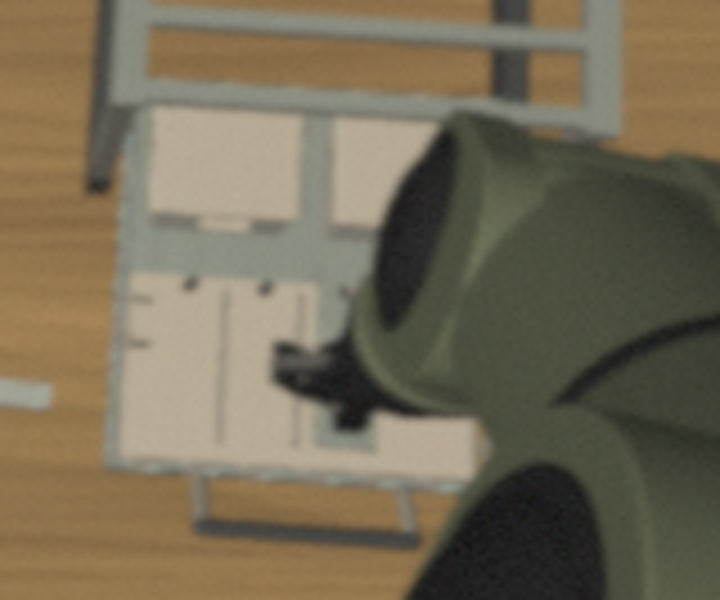

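```bash
python3 - <<'E'
from h import *
ft=dict(np.load('last_top.npz')); fs=dict(np.load('last_scene.npz'))
def ov(p,z):
  c,s=np.cos(p[2]),np.sin(p[2])
  L=[(.06,.018),(.06,.006),(.042,.006),(.042,-.006),(.06,-.006),(.06,-.018),(-.06,-.018),(-.06,.018)]
  P=[[p[0]+c*a-s*b,p[1]+s*a+c*b,z+.004] for a,b in L]
  for nm,f in(('top',ft),('scene',fs)):
    im=cv2.resize(cv2.imread(f'pics/{nm}5.png'),None,fx=4,fy=4,interpolation=cv2.INTER_CUBIC)
    cv2.polylines(im,[np.int32(np.round(proj(f,P)*4+1.5))],True,(0,0,255),1)
    im=im[440:1040,1200:1900] if nm=='top' else im[840:1200,640:1080]
    cv2.imwrite(f'pics/ov_{nm}.png',im if nm=='top' else cv2.resize(im,None,fx=1.6,fy=1.6))
a=-.075
ov((.5211+.03*np.cos(a),-.2041+.03*np.sin(a),a),.050)
print(at_z(ft,[(369.6,221.4),(383.2,222.1)],.054))
E
```

```text
[[ 0.49131013 -0.18404961  0.054     ]
 [ 0.48941105 -0.21961153  0.054     ]]
```

View pics/ov_top.png

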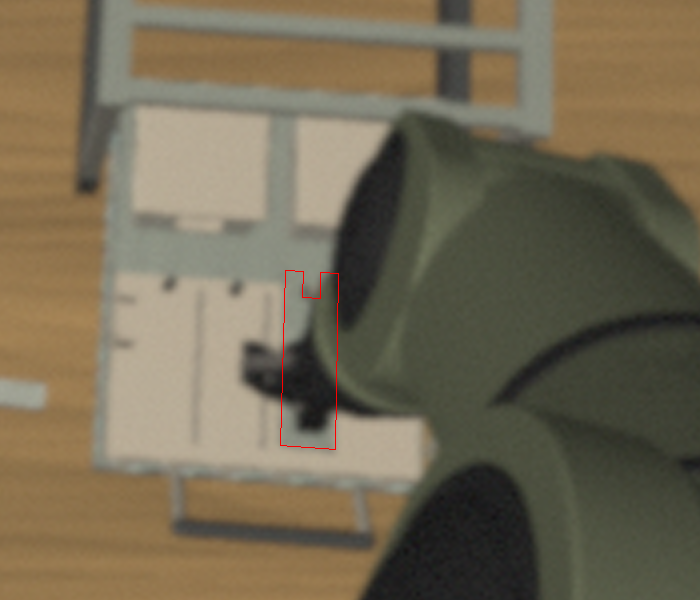

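View pics/ov_scene.png

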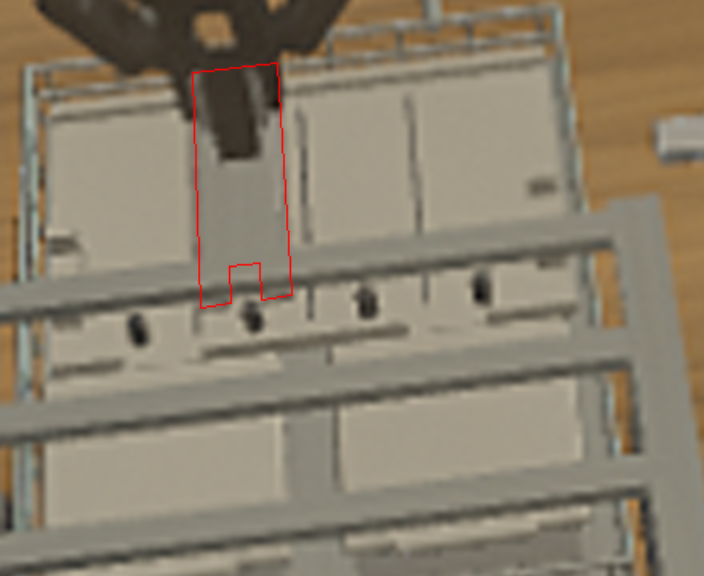

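The overlay matches the held blade in both views, so the notch is predicted within 1 mm of pin 2. Lowering.

move_arm([
  [[0, 0, -12], [0, 0, 0]],
  [[0, 0, -20], [0, 0, 0]],
  [[0, 0, -26], [0, 0, 0]],
  [[0, 0, -28], [0, 0, 0]],
  [[0, 0, -28], [0, 0, 0]],
])

```text
clock: 16.23
position: [0.5237, -0.205, 0.0582]
tool_rot: [-3.141, 0.005, 3.066]
force: [1.7, 3.3, 28.4]
grip_width: 0.0144
```

move_arm([
  [[0, 0, 2], [0, 0, 0]],
  [[0, 0, 2], [0, 0, 0]],
])

```text
clock: 16.48
position: [0.5213, -0.2049, 0.0584]
tool_rot: [-3.142, -0.0, 3.066]
force: [-0.6, -0.4, -0.3]
grip_width: 0.0146
```

move_arm([
  [[0, 0, 0], [0, 0, 0]],
  [[0, 0, 0], [0, 0, 0]],
  [[0, 0, 0], [0, 0, 0]],
], jaw=36)

```text
clock: 16.85
position: [0.5212, -0.2049, 0.0583]
tool_rot: [3.142, -0.0, 3.066]
force: [0.2, 0.4, 0.2]
grip_width: 0.0361
```

move_arm([
  [[0, 0, 40], [0, 0, 0]],
  [[0, 0, 90], [0, 0, 0]],
  [[-20, 62, 130], [0, 0, 0]],
  [[-30, 124, 150], [0, 0, 0]],
  [[-40, 186, 150], [0, 0, 0]],
  [[-45, 248, 150], [0, 0, 0]],
  [[-50, 310, 150], [0, 0, 0]],
  [[-50, 330, 150], [0, 0, 0]],
])

```text
clock: 17.85
position: [0.4706, 0.1282, 0.2086]
tool_rot: [3.141, 0.0, 3.069]
force: [1.2, -0.5, -1.1]
grip_width: 0.0358
```

```bash
python3 - <<'E'
from h import *
o=observe();print(o['position'],o['tool_rot'],o['qpos'].round(3))
for n in('scene','top'): f=snap(n,n+'6.png')
cv2.imwrite('pics/c12.png',cv2.resize(cv2.imread('pics/scene6.png')[120:320,120:420],None,fx=2.6,fy=2.6,interpolation=cv2.INTER_CUBIC))
cv2.imwrite('pics/c13.png',cv2.resize(cv2.imread('pics/top6.png')[110:310,120:440],None,fx=2.5,fy=2.5,interpolation=cv2.INTER_CUBIC))
E
```

```text
[0.47062433 0.12821847 0.20863801] [3.14092418e+00 1.69650741e-04 3.06862102e+00] [-0.315  0.371 -0.091  1.999  0.047  0.772  1.064]
```

View pics/c12.png

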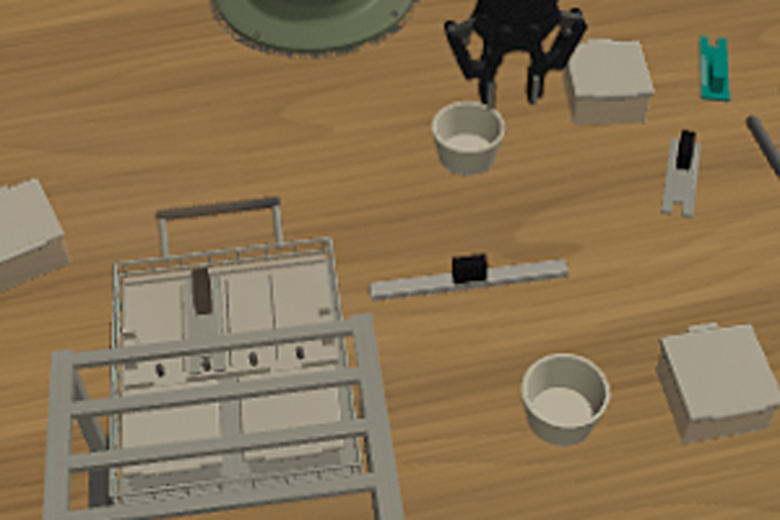

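View pics/c13.png

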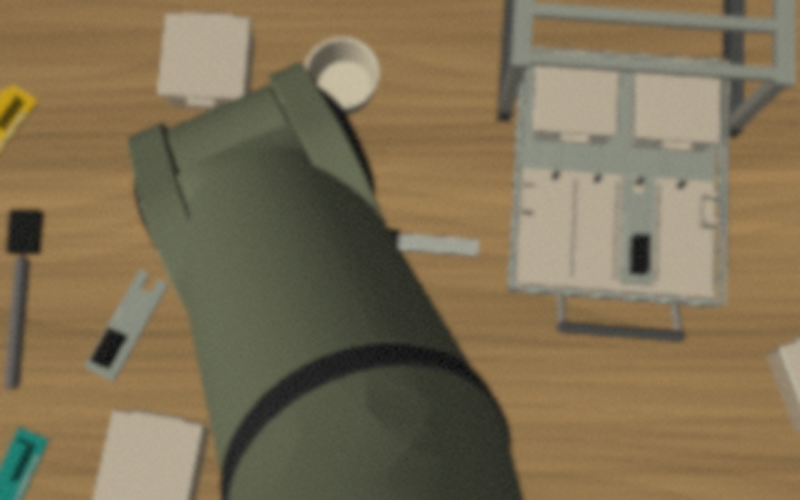

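Blade A is in bay 2 with pin 2 showing in its notch. Blade B hasn't moved, so I'll go for it next.

move_arm([
  [[-47, 237, -80], [0, 0, -0.393]],
  [[-47, 237, -80], [0, 0, -0.393]],
  [[-47, 237, -80], [0, 0, -0.393]],
  [[-47, 237, -80], [0, 0, -0.393]],
  [[-47, 237, -100], [0, 0, -0.393]],
  [[-47, 237, -120], [0, 0, -0.393]],
  [[-47, 237, -120], [0, 0, -0.393]],
], jaw=40)

```text
clock: 18.82
position: [0.424, 0.361, 0.0873]
tool_rot: [-3.139, -0.001, 2.672]
force: [-0.3, -1.3, 0.4]
grip_width: 0.04
```

```bash
python3 - <<'E'
from h import *
o=observe();print(o['position'],o['tool_rot'])
f=snap('scene','scene7.png')
cv2.imwrite('pics/c14.png',cv2.resize(cv2.imread('pics/scene7.png')[120:280,320:460],None,fx=4,fy=3.5,interpolation=cv2.INTER_CUBIC))
E
```

```text
[0.42402173 0.36102723 0.08730247] [-3.13888994e+00 -5.42314088e-04  2.67248505e+00]
```

View pics/c14.png

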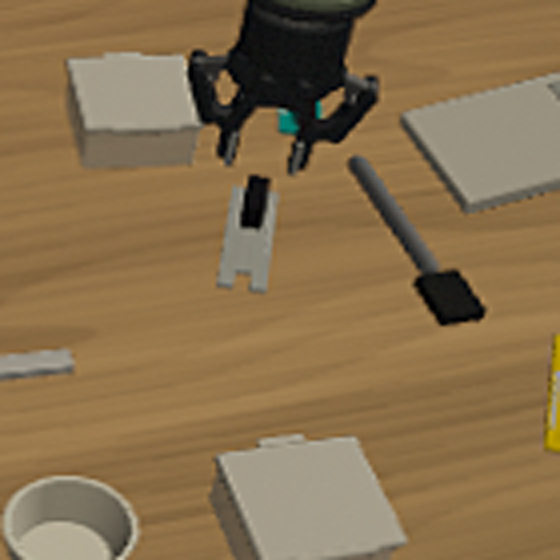

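move_arm([
  [[0, 0, -35], [0, 0, 0]],
  [[0, 0, -53], [0, 0, 0]],
  [[0, 0, -53], [0, 0, 0]],
])

```text
clock: 19.25
position: [0.4242, 0.3616, 0.0351]
tool_rot: [-3.14, -0.0, 2.672]
force: [-0.4, 0.6, 0.1]
grip_width: 0.0403
```

move_arm([
  [[0, 0, 0], [0, 0, 0]],
  [[0, 0, 0], [0, 0, 0]],
  [[0, 0, 0], [0, 0, 0]],
  [[0, 0, 0], [0, 0, 0]],
], jaw=0, grip_force=60)

```text
clock: 19.75
position: [0.4249, 0.3626, 0.0368]
tool_rot: [3.14, 0.001, 2.673]
force: [-0.2, 0.4, 5.6]
grip_width: 0.0148
```

move_arm([
  [[0, 0, 45], [0, 0, 0]],
  [[0, 0, 90], [0, 0, 0]],
  [[13, -59, 95], [0, 0, 0.07]],
  [[26, -118, 95], [0, 0, 0.14]],
  [[39, -177, 95], [0, 0, 0.21]],
  [[52, -236, 95], [0, 0, 0.28]],
  [[65, -295, 95], [0, 0, 0.35]],
  [[78, -354, 95], [0, 0, 0.392]],
  [[91, -413, 95], [0, 0, 0.392]],
  [[104, -460, 95], [0, 0, 0.392]],
  [[104, -475, 95], [0, 0, 0.392]],
  [[104, -475, 95], [0, 0, 0.392]],
])

```text
clock: 21.25
position: [0.5281, -0.1134, 0.1309]
tool_rot: [-3.141, 0.0, 3.063]
force: [0.2, 0.5, -2.2]
grip_width: 0.014
```

move_arm([
  [[0, 0, -30], [0, 0, 0]],
  [[0, 0, -45], [0, 0, 0]],
  [[0, 0, -45], [0, 0, 0]],
])

```text
clock: 21.62
position: [0.5278, -0.1117, 0.0849]
tool_rot: [3.141, -0.002, 3.066]
force: [0.3, -0.1, -0.9]
grip_width: 0.0148
```

```bash
cat > ov.py <<'E'
from h import *
def ov(tag,p,z):
  c,s=np.cos(p[2]),np.sin(p[2])
  L=[(.06,.018),(.06,.006),(.042,.006),(.042,-.006),(.06,-.006),(.06,-.018),(-.06,-.018),(-.06,.018)]
  P=[[p[0]+c*a-s*b,p[1]+s*a+c*b,z+.004] for a,b in L]
  for nm in('top','scene'):
    f=snap(nm,nm+tag+'.png')
    im=cv2.resize(cv2.imread(f'pics/{nm}{tag}.png'),None,fx=4,fy=4,interpolation=cv2.INTER_CUBIC)
    cv2.polylines(im,[np.int32(np.round(proj(f,P)*4+1.5))],True,(0,0,255),1)
    im=im[440:1040,1200:1900] if nm=='top' else im[840:1200,640:1080]
    cv2.imwrite(f'pics/ov_{nm}{tag}.png',im if nm=='top' else cv2.resize(im,None,fx=1.6,fy=1.6))
E
python3 - <<'E'
from ov import *
o=observe();p=o['position'];print(p,o['tool_rot'])
a=o['tool_rot'][2]-np.pi; print(a)
r=.03-.0019
ov('8',(p[0]+r*np.cos(a),p[1]+r*np.sin(a),a),p[2]-.036)
print('notch',p[0]+(r+.05)*np.cos(a),p[1]+(r+.05)*np.sin(a))
E
```

```text
[ 0.52784771 -0.11168076  0.08486818] [ 3.14125437e+00 -1.85558287e-03  3.06631869e+00]
-0.0752739624033576
notch 0.6057265512850393 -0.11755411002238995
```

View pics/ov_top8.png

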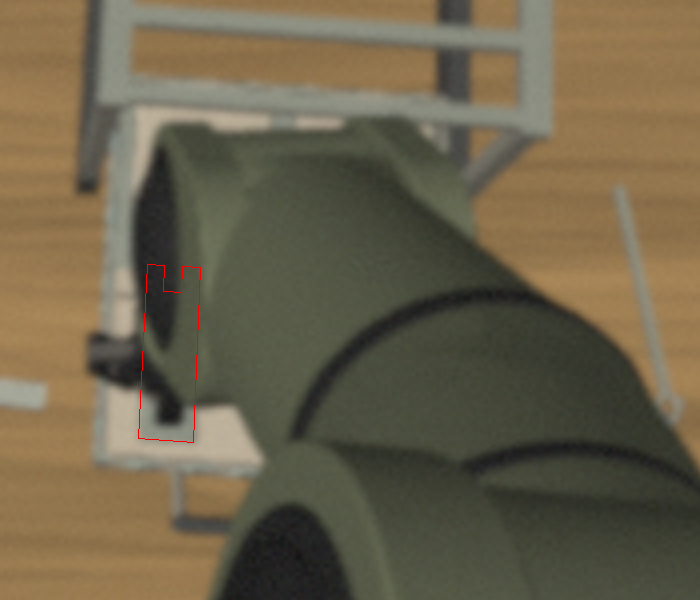

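View pics/ov_scene8.png

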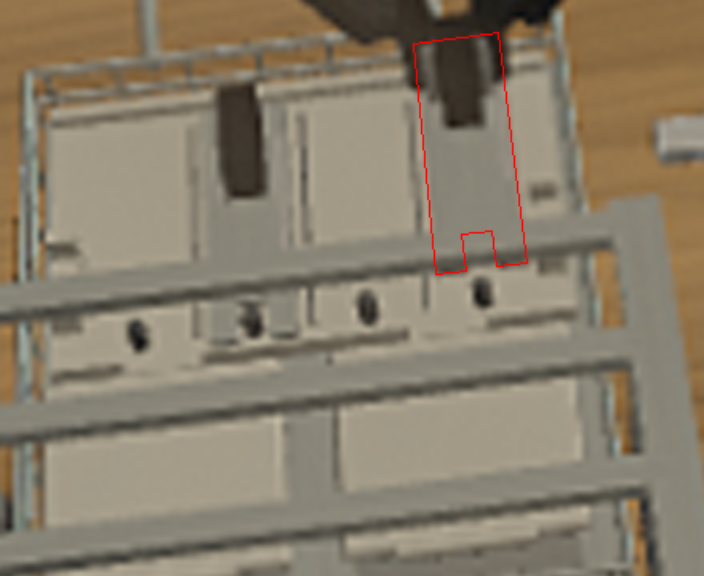

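Blade A is seated, with its pin in the notch. Blade B's notch needs about +1.5 mm in x, so I'll lower with that correction.

move_arm([
  [[1.5, -0.5, -10], [0, 0, 0]],
  [[1.5, -0.5, -18], [0, 0, 0]],
  [[1.5, -0.5, -24], [0, 0, 0]],
  [[1.5, -0.5, -27], [0, 0, 0]],
  [[1.5, -0.5, -27], [0, 0, 0]],
])

```text
clock: 22.35
position: [0.5306, -0.1135, 0.0588]
tool_rot: [-3.142, 0.001, 3.065]
force: [1.8, -0.8, 2.8]
grip_width: 0.0146
```

move_arm([
  [[0, 0, -1], [0, 0, 0]],
  [[0, 0, -1], [0, 0, 0]],
])

```text
clock: 22.6
position: [0.5312, -0.1135, 0.0587]
tool_rot: [-3.141, 0.003, 3.065]
force: [-0.6, 0.5, 22.1]
grip_width: 0.0149
```

move_arm([
  [[0, 0, 0], [0, 0, 0]],
  [[0, 0, 0], [0, 0, 0]],
  [[0, 0, 0], [0, 0, 0]],
], jaw=36)

```text
clock: 22.98
position: [0.5297, -0.1134, 0.0573]
tool_rot: [3.142, -0.0, 3.065]
force: [0.1, 1.2, -0.3]
grip_width: 0.0358
```

move_arm([
  [[0, 0, 40], [0, 0, 0]],
  [[0, 0, 90], [0, 0, 0]],
  [[-20, 62, 130], [0, 0, 0]],
  [[-40, 124, 150], [0, 0, 0]],
  [[-60, 182, 150], [0, 0, 0]],
  [[-80, 232, 150], [0, 0, 0]],
  [[-100, 260, 150], [0, 0, 0]],
  [[-100, 260, 150], [0, 0, 0]],
])

```text
clock: 23.98
position: [0.4283, 0.1492, 0.2076]
tool_rot: [3.141, -0.0, 3.07]
force: [0.8, -0.8, -0.5]
grip_width: 0.0358
```

```bash
python3 - <<'E'
from h import *
o=observe();print(o['position'],o['tool_rot'],o['qpos'].round(3))
for n in('scene','top'): f=snap(n,n+'9.png')
cv2.imwrite('pics/c15.png',cv2.resize(cv2.imread('pics/scene9.png')[180:330,120:320],None,fx=4,fy=4,interpolation=cv2.INTER_CUBIC))
cv2.imwrite('pics/c16.png',cv2.resize(cv2.imread('pics/top9.png')[110:260,300:460],None,fx=4.5,fy=4,interpolation=cv2.INTER_CUBIC))
E
```

```text
[0.42834948 0.14918575 0.20756567] [ 3.14106828e+00 -2.94152641e-04  3.06961068e+00] [-0.276  0.329 -0.232  2.076  0.109  0.748  0.923]
```

View pics/c15.png

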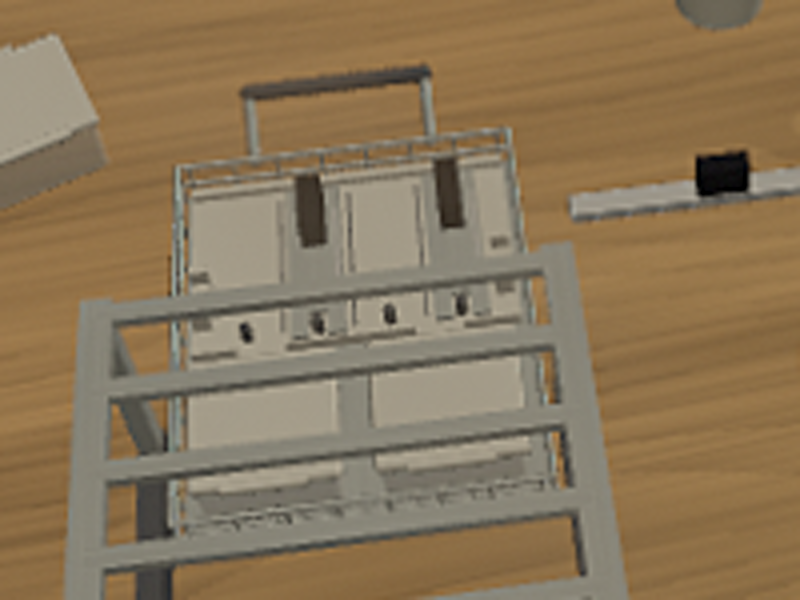

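View pics/c16.png

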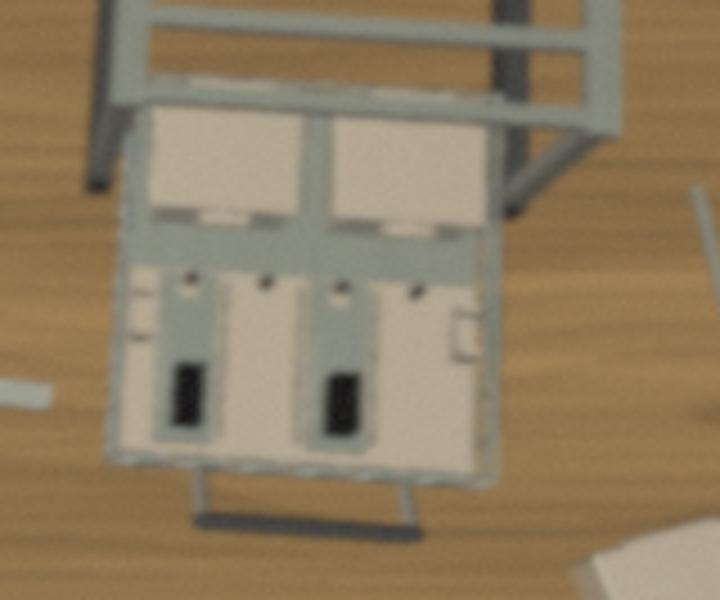

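View pics/scene9.png

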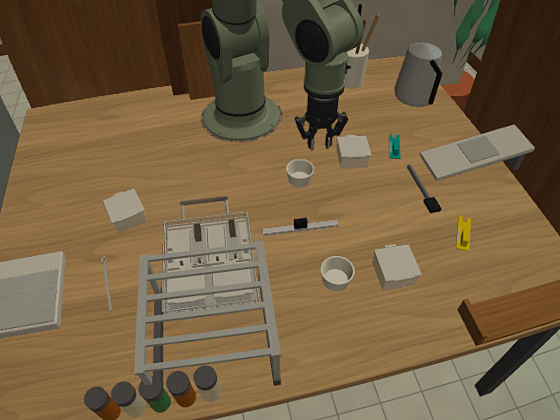

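```bash
python3 - <<'E'
from h import *
ft=dict(np.load('last_top.npz')); fs=dict(np.load('last_scene.npz'))
a=cv2.imread('pics/top1.png');b=cv2.imread('pics/top9.png');c=cv2.imread('pics/scene1.png');d=cv2.imread('pics/scene9.png')
g=lambda i:np.float32(cv2.cvtColor(i,cv2.COLOR_BGR2GRAY))
def sh(A,B,x0,x1,y0,y1,m=4):
    # subpixel template match of patch from A in B
    T=cv2.resize(g(A)[y0:y1,x0:x1],None,fx=8,fy=8,interpolation=cv2.INTER_CUBIC); S=cv2.resize(g(B)[y0-m:y1+m,x0-m:x1+m],None,fx=8,fy=8,interpolation=cv2.INTER_CUBIC)
    r=cv2.matchTemplate(S,T,cv2.TM_CCOEFF_NORMED); _,v,_,l=cv2.minMaxLoc(r); return l[0]/8-m,l[1]/8-m,v
print('handle right top',sh(a,b,370,398,236,250))
print('tubs top',sh(a,b,330,412,148,172))
print('handle scene',sh(c,d,176,232,193,206))
print('pin1 scene',sh(c,d,176,188,254,268)); print('pin3',sh(c,d,213,222,250,264))
for z,px in((.071,[[384,242]]),): 
    p=at_z(ft,px,z)[0]; 
    q=at_z(ft,[[384,241]],z)[0]; print('1px up=',q-p)
e=at_z(fs,[[204,195],[204,196]],.07); print(e[1]-e[0])
E
```

```text
handle right top (0.125, -1.625, 0.9852961897850037)
tubs top (0.0, -1.625, 0.9933953881263733)
handle scene (0.125, 1.125, 0.9801337718963623)
pin1 scene (-0.25, 0.375, 0.8222361207008362)
pin3 (0.0, 1.0, 0.7435550689697266)
1px up= [ 0.0025603  -0.00014152  0.        ]
[ 3.74241657e-03 -4.40662571e-04 -1.11022302e-16]
```

The basket crept in about 4 mm, to around 0.156, as blade B seated. I'll allow for that and measure the bar.

```bash
python3 - <<'E'
from h import *
cv2.imwrite('pics/c17.png',cv2.resize(cv2.imread('pics/scene9.png')[205:250,255:345],None,fx=8,fy=8,interpolation=cv2.INTER_CUBIC))
E
```

```text
(no output)
```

View pics/c17.png

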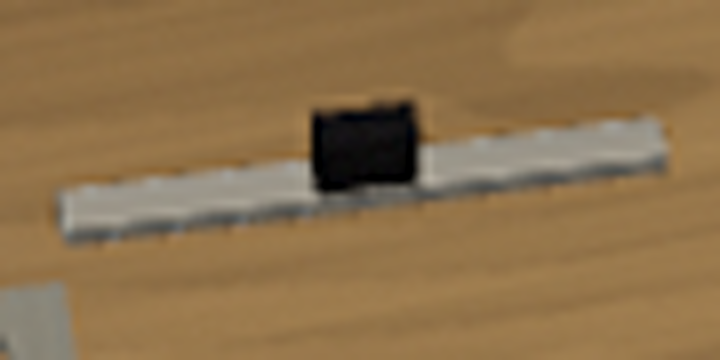

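```bash
python3 - <<'E'
from h import *
fs=dict(np.load('last_scene.npz'))
o=[(fs,cr([((.009,-.106,.01),(66,230)),((-.009,-.106,.01),(60,190)),((-.009,.106,.01),(655,118)),((.009,.106,.01),(667,153))],255,205,8,8))]
x,r=fit(o,(.54,.07,-.07)); print(np.round(x,4),np.round(r,2).tolist())
E
```

```text
[ 0.542   0.0733 -0.077 ] [[-0.33, 0.12], [-0.41, -0.0], [0.37, -0.4], [0.39, 0.16]]
```

move_arm([
  [[114, -76, -60], [0, 0, -1.576]],
  [[114, -76, -60], [0, 0, -1.576]],
  [[114, -76, -60], [0, 0, -1.576]],
  [[114, -76, -60], [0, 0, -1.576]],
  [[114, -76, -60], [0, 0, -1.576]],
  [[114, -76, -60], [0, 0, -1.576]],
  [[114, -76, -60], [0, 0, -1.576]],
  [[114, -76, -60], [0, 0, -1.576]],
  [[114, -76, -60], [0, 0, -1.576]],
  [[114, -76, -60], [0, 0, -1.576]],
  [[114, -76, -100], [0, 0, -1.576]],
  [[114, -76, -100], [0, 0, -1.576]],
], jaw=40)

```text
clock: 25.58
position: [0.5426, 0.0696, 0.1057]
tool_rot: [-3.138, 0.001, 1.49]
force: [-0.6, 0.4, 1.0]
grip_width: 0.0398
```

move_arm([
  [[0, 0, 0], [0, 0, 0]],
])

```text
clock: 25.7
position: [0.5442, 0.0701, 0.1083]
tool_rot: [3.141, 0.0, 1.489]
force: [0.5, -0.0, 0.7]
grip_width: 0.0402
```

move_arm([
  [[-2, 3, -40], [0, 0, 0.005]],
  [[-2, 3, -65], [0, 0, 0.005]],
  [[-2, 3, -65], [0, 0, 0.005]],
])

```text
clock: 26.08
position: [0.5417, 0.0734, 0.0424]
tool_rot: [-3.14, 0.0, 1.494]
force: [0.1, -0.7, 0.4]
grip_width: 0.0401
```

move_arm([
  [[0, 0, 0], [0, 0, 0]],
  [[0, 0, 0], [0, 0, 0]],
  [[0, 0, 0], [0, 0, 0]],
  [[0, 0, 0], [0, 0, 0]],
], jaw=0, grip_force=60)

```text
clock: 26.58
position: [0.5428, 0.0736, 0.0442]
tool_rot: [3.139, -0.001, 1.494]
force: [-1.3, -1.6, 8.0]
grip_width: 0.0146
```

move_arm([
  [[0, 0, 45], [0, 0, 0]],
  [[0, 0, 95], [0, 0, 0]],
  [[8, -55, 95], [0, 0, 0]],
  [[16, -110, 95], [0, 0, 0]],
  [[24, -165, 95], [0, 0, 0]],
  [[32, -220, 95], [0, 0, 0]],
  [[37, -250, 90], [0, 0, 0]],
  [[37, -259, 70], [0, 0, 0]],
  [[37, -259, 62], [0, 0, 0]],
  [[37, -259, 62], [0, 0, 0]],
])

```text
clock: 27.82
position: [0.5786, -0.1839, 0.104]
tool_rot: [-3.14, -0.001, 1.495]
force: [0.3, -0.4, -0.6]
grip_width: 0.0146
```

move_arm([
  [[0, 0, 0], [0, 0, 0]],
])

```text
clock: 27.95
position: [0.5792, -0.1843, 0.1049]
tool_rot: [3.141, -0.0, 1.495]
force: [-0.1, 0.7, -1.4]
grip_width: 0.0142
```

```bash
python3 - <<'E'
from h import *
o=observe();p=o['position'];print(p,o['tool_rot'])
a=o['tool_rot'][2]-np.pi/2
ex=np.array([np.cos(a),np.sin(a)]);ey=np.array([-ex[1],ex[0]])
zb=p[2]-.043
B=[[*(p[:2]+i*.009*ex+j*.106*ey),zb+.01] for i,j in((1,1),(1,-1),(-1,-1),(-1,1))]
a=-.0765;fx=np.array([np.cos(a),np.sin(a)]);fy=np.array([-fx[1],fx[0]])
s=np.array([.5754,-.185])+.0042*fx; print('seat',s)
S=[[*(s+i*.012*fx+j*.098*fy),.044] for i,j in((1,1),(1,-1),(-1,-1),(-1,1))]
for nm in('top','scene'):
    f=snap(nm,nm+'10.png'); k=5
    im=cv2.resize(cv2.imread(f'pics/{nm}10.png'),None,fx=k,fy=k,interpolation=cv2.INTER_CUBIC)
    cv2.polylines(im,[np.int32(np.round(proj(f,B)*k+2))],True,(0,0,255),1)
    for q in proj(f,S): cv2.circle(im,tuple(int(round(v*k+2)) for v in q),2,(0,255,0),-1)
    im=im[130*k:250*k,310*k:450*k] if nm=='top' else im[190*k:290*k,140*k:280*k]
    cv2.imwrite(f'pics/ovb_{nm}.png',im)
E
```

```text
[ 0.57916473 -0.18434117  0.10492664] [ 3.14122665e+00 -2.01562846e-04  1.49514316e+00]
seat [ 0.57958772 -0.18532099]
```

View pics/ovb_top.png

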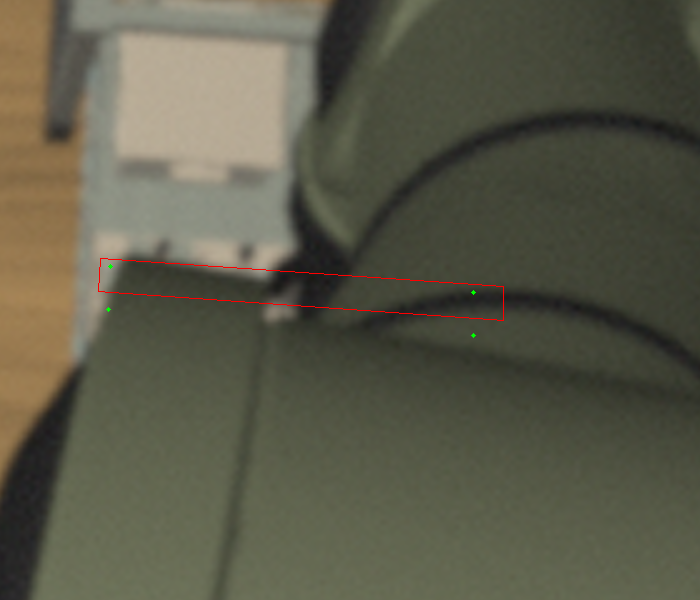

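View pics/ovb_scene.png

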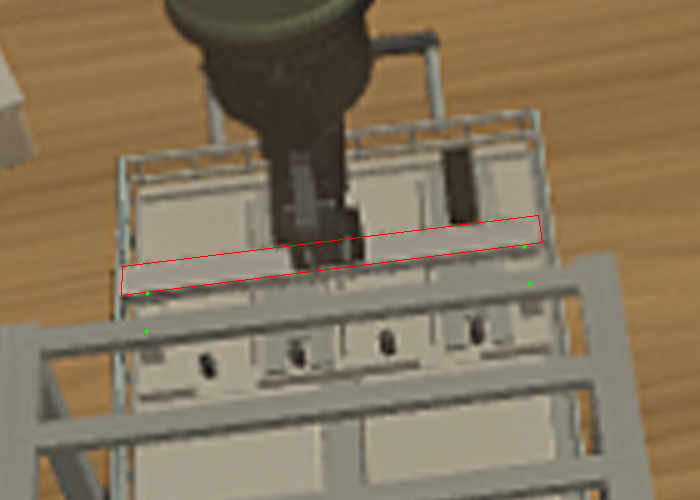

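```bash
python3 - <<'E'
from h import *
ft=dict(np.load('last_top.npz')); fs=dict(np.load('last_scene.npz'))
t=at_z(ft,np.array([[331.1,183],[331.1,194.5],[404,188],[403.3,199.5]])-.4,.038)
s=at_z(fs,np.array([[170,249.25],[170.75,260.75],[244.75,240.5],[246.3,251.5]])-.4,.038)
print(np.round(t,4),t.mean(0)); print(np.round(s,4),s.mean(0),(t.mean(0)+s.mean(0))/2)
E
```

```text
[[ 0.6013 -0.0867  0.038 ]
 [ 0.5691 -0.0858  0.038 ]
 [ 0.5868 -0.2842  0.038 ]
 [ 0.5548 -0.2803  0.038 ]] [ 0.57800588 -0.18424507  0.038     ]
[[ 0.5579 -0.2814  0.038 ]
 [ 0.5946 -0.2821  0.038 ]
 [ 0.5746 -0.0872  0.038 ]
 [ 0.6102 -0.0896  0.038 ]] [ 0.584341   -0.18506289  0.038     ] [ 0.58117344 -0.18465398  0.038     ]
```

move_arm([
  [[1, -0.5, -12], [0, 0, 0]],
  [[1, -0.5, -20], [0, 0, 0]],
  [[1, -0.5, -26], [0, 0, 0]],
  [[1, -0.5, -29], [0, 0, 0]],
  [[1, -0.5, -29], [0, 0, 0]],
])

```text
clock: 28.68
position: [0.581, -0.186, 0.0762]
tool_rot: [3.139, 0.0, 1.494]
force: [2.0, 1.9, 8.7]
grip_width: 0.0148
```

move_arm([
  [[0, 0, 0], [0, 0, 0]],
  [[0, 0, 0], [0, 0, 0]],
  [[0, 0, 0], [0, 0, 0]],
], jaw=36)

```text
clock: 29.05
position: [0.5797, -0.1859, 0.0753]
tool_rot: [-3.141, 0.0, 1.494]
force: [0.3, 0.1, -0.9]
grip_width: 0.0359
```

move_arm([
  [[0, 0, 40], [0, 0, 0]],
  [[0, 0, 90], [0, 0, 0]],
  [[-50, 40, 120], [0, 0, 0]],
  [[-100, 80, 130], [0, 0, 0]],
  [[-147, 120, 130], [0, 0, 0]],
  [[-150, 180, 130], [0, 0, 0]],
  [[-150, 220, 130], [0, 0, 0]],
  [[-150, 220, 130], [0, 0, 0]],
])

```text
clock: 30.05
position: [0.4297, 0.0371, 0.2056]
tool_rot: [3.141, -0.001, 1.499]
force: [-0.1, -0.7, -0.0]
grip_width: 0.0358
```

```bash
python3 - <<'E'
from h import *
o=observe();print(o['position'],o['tool_rot'])
for n in('scene','top'): f=snap(n,n+'11.png')
cv2.imwrite('pics/c18.png',cv2.resize(cv2.imread('pics/scene11.png')[190:290,140:280],None,fx=5,fy=5,interpolation=cv2.INTER_CUBIC))
cv2.imwrite('pics/c19.png',cv2.resize(cv2.imread('pics/top11.png')[130:250,310:450],None,fx=5,fy=5,interpolation=cv2.INTER_CUBIC))
E
```

```text
[0.42971028 0.0370983  0.2055861 ] [ 3.14133369e+00 -8.62810881e-04  1.49869700e+00]
```

View pics/c18.png

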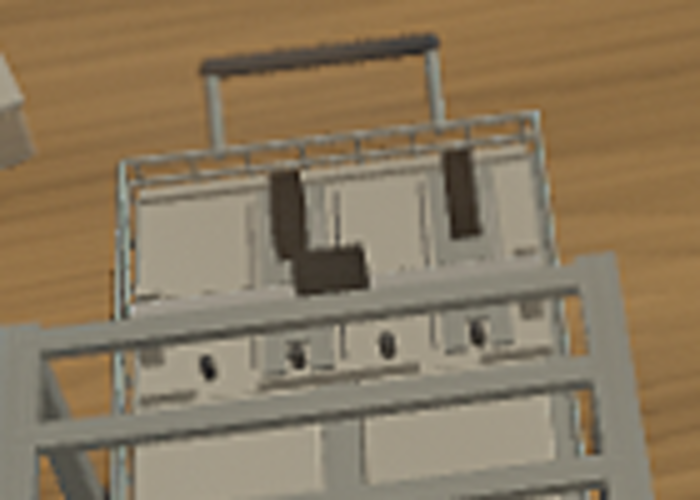

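View pics/c19.png

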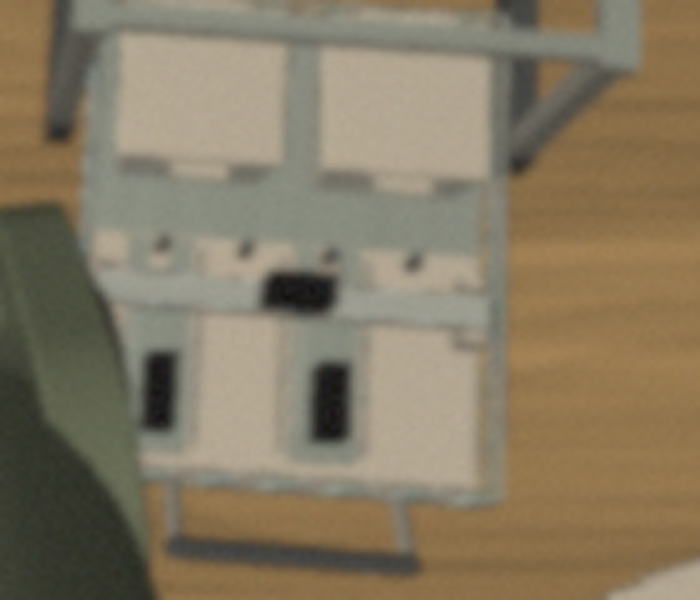

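The bar sits between the cheeks. Both notches show their pins and both ribs are behind the lip. Next I'll pinch the handle and push it shut gently.

move_arm([
  [[6, -60, 0], [0, 0, -0.004]],
  [[6, -120, 0], [0, 0, -0.004]],
  [[6, -180, -20], [0, 0, -0.004]],
  [[6, -211, -60], [0, 0, -0.004]],
  [[6, -211, -60], [0, 0, -0.004]],
  [[6, -211, -100], [0, 0, -0.004]],
  [[6, -211, -132], [0, 0, -0.004]],
  [[6, -211, -132], [0, 0, -0.004]],
], jaw=45)

```text
clock: 31.15
position: [0.4349, -0.1768, 0.0727]
tool_rot: [-3.139, -0.001, 1.489]
force: [0.1, 0.5, 0.5]
grip_width: 0.0451
```

move_arm([
  [[0, 0, 0], [0, 0, 0]],
  [[0, 0, 0], [0, 0, 0]],
  [[0, 0, 0], [0, 0, 0]],
  [[0, 0, 0], [0, 0, 0]],
], jaw=0, grip_force=30)

```text
clock: 31.65
position: [0.4367, -0.1771, 0.0749]
tool_rot: [3.139, 0.0, 1.49]
force: [-0.5, 1.0, 10.4]
grip_width: 0.0109
```

move_arm([
  [[4, -0.3, 0], [0, 0, 0]],
  [[12, -1, 0], [0, 0, 0]],
  [[25, -2, 0], [0, 0, 0]],
  [[40, -3, 0], [0, 0, 0]],
  [[56, -4.3, 0], [0, 0, 0]],
  [[72, -5.5, 0], [0, 0, 0]],
  [[88, -6.7, 0], [0, 0, 0]],
  [[104, -8, 0], [0, 0, 0]],
  [[120, -9.2, 0], [0, 0, 0]],
  [[134, -10.3, 0], [0, 0, 0]],
  [[144, -11, 0], [0, 0, 0]],
  [[150, -11.5, 0], [0, 0, 0]],
])

```text
clock: 33.15
position: [0.5866, -0.189, 0.075]
tool_rot: [3.14, 0.001, 1.49]
force: [-2.9, -2.5, 7.1]
grip_width: 0.0112
```

move_arm([
  [[3, -0.2, 0], [0, 0, 0]],
  [[5, -0.4, 0], [0, 0, 0]],
  [[6, -0.5, 0], [0, 0, 0]],
  [[6, -0.5, 0], [0, 0, 0]],
])

```text
clock: 33.65
position: [0.5912, -0.1894, 0.0749]
tool_rot: [-3.141, 0.0, 1.489]
force: [-8.4, -0.6, 13.5]
grip_width: 0.0102
```

move_arm([
  [[0, 0, 0], [0, 0, 0]],
  [[0, 0, 0], [0, 0, 0]],
  [[0, 0, 0], [0, 0, 0]],
], jaw=45)

```text
clock: 34.02
position: [0.592, -0.1888, 0.0737]
tool_rot: [3.141, -0.0, 1.49]
force: [0.1, -0.5, 0.2]
grip_width: 0.0448
```

move_arm([
  [[0, 0, 40], [0, 0, 0]],
  [[0, 0, 90], [0, 0, 0]],
  [[-50, 40, 120], [0, 0, 0]],
  [[-100, 80, 130], [0, 0, 0]],
  [[-130, 130, 130], [0, 0, 0]],
  [[-140, 190, 130], [0, 0, 0]],
  [[-140, 250, 130], [0, 0, 0]],
  [[-140, 270, 130], [0, 0, 0]],
  [[-140, 270, 130], [0, 0, 0]],
])

```text
clock: 35.15
position: [0.4518, 0.0826, 0.2035]
tool_rot: [3.141, -0.0, 1.493]
force: [-0.6, -1.2, -0.2]
grip_width: 0.0453
```

```bash
python3 - <<'E'
from h import *
o=observe();print(o['position'],o['force'])
for n in('scene','top'): f=snap(n,n+'12.png')
cv2.imwrite('pics/c20.png',cv2.resize(cv2.imread('pics/scene12.png')[230:390,120:290],None,fx=3.7,fy=3.7,interpolation=cv2.INTER_CUBIC))
cv2.imwrite('pics/c21.png',cv2.resize(cv2.imread('pics/top12.png')[120:210,300:450],None,fx=5,fy=5,interpolation=cv2.INTER_CUBIC))
g=lambda i:np.float32(cv2.cvtColor(i,cv2.COLOR_BGR2GRAY))
def sh(A,B,x0,x1,y0,y1,m=4):
    T=cv2.resize(g(A)[y0:y1,x0:x1],None,fx=8,fy=8,interpolation=cv2.INTER_CUBIC); S=cv2.resize(g(B)[y0-m:y1+m,x0-m:x1+m],None,fx=8,fy=8,interpolation=cv2.INTER_CUBIC)
    r=cv2.matchTemplate(S,T,cv2.TM_CCOEFF_NORMED); _,v,_,l=cv2.minMaxLoc(r); return l[0]/8-m,l[1]/8-m,v
print(sh(cv2.imread('pics/top0.png'),cv2.imread('pics/top12.png'),342,398,174,190))
E
```

```text
[0.45176081 0.08264749 0.20353901] [-0.55598532 -1.22708376 -0.17994885]
(0.0, 0.0, 0.9962464570999146)
```

View pics/c20.png

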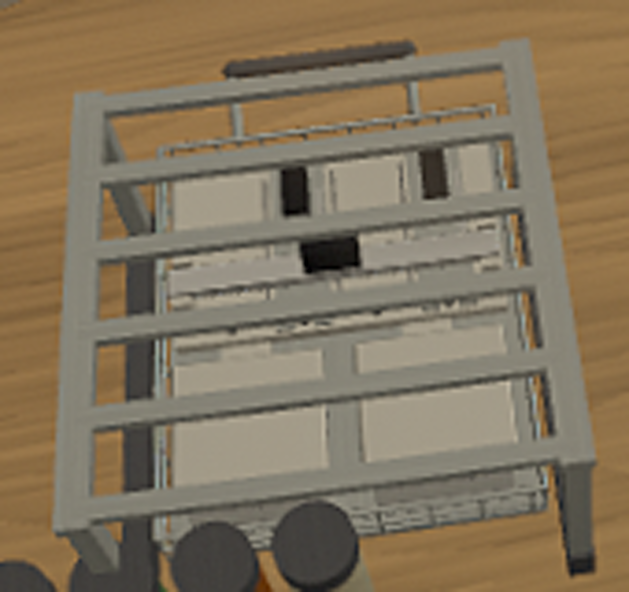

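View pics/c21.png

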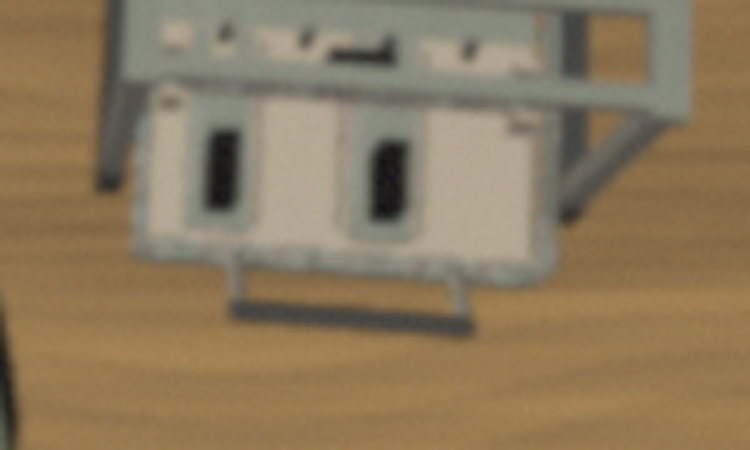

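View pics/scene12.png

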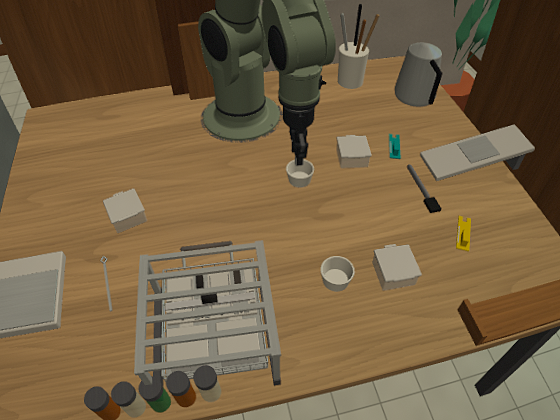

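```bash
python3 -c "
from workcell import *
print(job_done()); print(observe()['clock'])"
```

```text
the job is handed in; nothing more can be done
None
the job is handed in; nothing more can be done
```

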